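Post the used thermometer through the sprung flap of the returns box

TASK

Take the red probe thermometer out of its grey stand and post it lengthways through the black sprung flap in the sloping front of the white returns box. It must go all the way through, so that it lies inside the box and the flap has snapped shut behind it. Leave the mug, the tape roll and the small bowl where they are.

Things in the scene. Friction and masses are not known exactly. Their poses are not given: they have to be found in the camera images.
- thermometer: Folded probe thermometer, red, 60 g. Own x along its 128 mm length (-66 to +62), y across its 48 mm width (red body -12 to +24, probe rod at -19), z through its 17 mm thickness (0 to 17): origin on a broad face. At the start it stands in the stand (leaning up to 8 degrees in the loose pocket), +x down, z along the stand's x; its x = -66 end is on top, some 136 mm above the table, 66 mm of it free. Grip that end across the 17 mm.
- stand: Grey plastic stand, fixed to the table, base 85 x 110 x 10 mm, with an upright open-topped pocket 21 x 52 mm inside (x by y), its floor 10 mm and its rim 70 mm above the table. Origin: middle of the underside; z up.
- returns_box: White closed returns box, fixed to the table, 220 mm deep (x), 160 mm wide (y), 210 mm high, its front facing its -x. Origin: middle of its underside; z up. Its only opening is the mouth of the chute in the sloping steel face at the top of the front.
- chute: Chute of the returns box. Origin: middle of its mouth on the sloping face, 185 mm above the table. z points out of the face, 28 degrees off vertical towards the box's front; x up the slope, y across. Mouth 42 mm (x) by 70 mm (y), with a blue rim 3 mm proud. Things go in only nearly parallel to -z.
- chute_end (a point): Lower end of the straight channel behind the mouth, midway between its sides, 96 mm inward (chute -z) of the mouth. A ramp forms the channel's lower side (at chute x = -21 mm), cheeks its two sides (y = +-35 mm); its upper side is open behind the flap. Below lies the free inside of the box, its floor some 200 mm from the mouth along -z.
- flap_edge (a point): Middle of the free edge of the black sprung flap (42 mm long, 66 mm wide) that closes the mouth; it moves with the flap. With the thermometer in the mouth the flap stands at about 0.9 rad, presses it on the ramp and holds it there when let go. It comes free, slides into the box and lets the flap snap shut only once its rear end is 30 to 45 mm inside the face; shut fingers fit in behind it.
- flap (a joint): Flap angle in rad: 0 = shut, grows to 1.45 as it swings inward; it cannot swing outward. Hinged along the upper edge of the mouth (chute x = +23, z = -8 mm). Spring torque 0.1 N m when shut, 0.18 N m at 1 rad (2 to 4 N at the free edge); pushing the thermometer in takes up to about 10 N.
- mug: Purple mug, 82 mm wide, 89 mm high; bystander, loose. Origin under its middle.
- tape: Beige roll of tape, 96 mm wide, 25 mm high; bystander, loose. Origin under its middle.
- bowl: Small steel bowl, 117 mm wide, 45 mm high; bystander, loose. Origin under its middle.

How it is judged:
By the outcome, as a careful person would: the job done as asked, in the order asked, and still so for the second after the job is handed in, with the robot touching nothing.
It also fails if it takes over 64 s, if anything falls off the work surface, if the arm or the gripper's body presses on something with over 40 N, if the wrist force passes 120 N, or if a joint passes its speed limit or range.

ROBOT

A 6-joint arm with a two-finger parallel gripper is mounted at the origin on a cart in front of the work surface, level with it; the furniture and walls round the work are solid. World frame = base frame: x ahead of the robot, y to its left, z up, the work surface at z = 0. Lengths are in mm, angles in rad, forces in N, time in s.
With the tool pointing down it reaches from about 350 to 975 mm from the base axis. Payload 4.9 kg.
Tool frame: the origin (TCP) lies on the centre line of the jaws, within the pads' length; the fingertips stand env.nose_length ahead of it and the grasp point (between the pads) lies 11 mm behind it (env.nose_length is the distance from the TCP to the fingertips, in mm); z points along the fingers, x is the direction in which the jaws open and shut, and the axes are right-handed (so a half turn about z gives the same grasp; the last joint's range is limited). The gripper opens to 85 mm and grips with 20 to 120 N. Pads are 22 mm wide; open, the fingers measure 114 mm over their backs; the gripper's body (76 mm by 85 mm) begins 54 mm behind the grasp point. The pads swing forward as they close: fully open they stand 13 mm farther back than shut.
Start: joints at [-1.237, 0.053, 1.613, -0, 1.476, -0.119], TCP at [273.42, -561.999, 203.404] pointing down, gripper open.
Joint ranges: [-3.01, 3.01], [-1.01, 2.22], [0.06, 2.58], [-1.02, 4.17], [0.09, 2.62], [-3.14, 3.14]. Speed limits (rad/s): [2.57, 2.57, 3.14, 3.14, 3.14, 3.14].

INTERFACE

Orientations are given as a unit quaternion [x, y, z, w].
In Python, from rig import env gives the robot as it stands.
- The arm moves only by the shell command python3 -m inch 'ROWS' [OPENING] [FORCE]. ROWS is JSON, a list of rows, each an object of numbers: "dx", "dy", "dz": the shift along the world's x, y, z in mm; "twist": the turn about the world's z in rad. In form: [{"dx": .., "dy": .., "dz": .., "twist": ..}, ...]. A call has 1 to 12 rows; each row shifts and turns the commanded pose from where the row before left it; what a row does not reach is not made up. A row lasts 1/12 s, in which the tool goes at most 41.7 mm and 7.16 degrees, less where a joint would pass 70% of its speed; a pose out of reach is approached as far as the arm can. A call is refused whole if a number of a shift passes 41.7 or a number of a turn 0.125, either way. A call with a gripper value outside its range is refused whole. OPENING is the closure, from 0 (fully open) to 1 (shut), set as the call begins (- or left out, the last holds). The fingers move at their own pace and stop on an object; FORCE is the grip in N (left out, the last holds). Time passes only in rows, so rows that do not move let the fingers close. It gives the time, the measured TCP pose, the force and the opening at its end, in the units of the state.
- env.sense(): the state, without advancing time (a new reading comes with each control period).
- env.camera(name): name is "side" or "top"; returns (picture, depth): 420x560x3 uint8, red, green, blue; 420x560 float32, mm along the optical axis (not along the pixel's ray), 0 where there is no reading.
- env.camera_params(name): a dict with "camera_matrix" (3x3 intrinsics, pixels), "dist_coeffs" ([k1, k2, p1, p2, k3] as OpenCV has them; the pictures are not rectified), "cam_to_world" (4x4, takes a point from camera to world coordinates). Camera axes: x right, y down, z forward; pixel columns grow to the right and rows downward; lengths in mm; the calibration is good to about 2 mm. A picture is of the moment at which its call begins. camera_params takes no time and is no camera call.
- env.job_done(): hands the job in, once; it reports no verdict.
The state is a dict: "time_s": time; "joint_pos": joint angles; "dq": joint speeds; "tau": joint torques, N m; "tool_pos": TCP position; "tcp_rot": TCP orientation; "force": force on the tool from outside, world axes, zero at the start; "torque": the same for the moment, N m; "gripper_width": finger opening in mm.
Only numpy, scipy, OpenCV 4.12 (cv2) and the standard library are available. Lean on these libraries where they do the work, as an engineer would, in place of code of your own. Each camera call takes 0.05 s, during which the arm holds its last target.

## Working session

There is one attempt and no reset: what is moved stays moved. The work goes in short steps, Python scripts to look and compute and a shell command to move; the robot and the scene stay as the last step left them, time stands still between calls to the robot, and variables do not carry over. Pictures are saved under pics/ and viewed, and the job is handed in when it is done.

```bash
ls; mkdir -p pics
python3 - <<'E'
from rig import env
import cv2,numpy as np
np.set_printoptions(precision=3,suppress=True)
s=env.sense(); print(s, env.nose_length)
for n in("top","side"):
    p,d=env.camera(n); cv2.imwrite(f"pics/{n}0.png",p[:,:,::-1]); np.save(f"{n}_d.npy",d); np.save(f"{n}_p.npy",p)
    print(env.camera_params(n))
E
```

```text
pics
{'time_s': 0.0, 'joint_pos': array([-1.237,  0.053,  1.614,  0.   ,  1.476, -0.119]), 'dq': array([-0.001,  0.001,  0.   , -0.   ,  0.002,  0.   ]), 'tau': array([ -0.001, -39.368, -37.018,  -0.   ,   0.007,   0.   ]), 'tool_pos': array([ 273.206, -561.39 ,  202.168]), 'tcp_rot': array([ 0.848, -0.53 , -0.001, -0.001]), 'force': array([0.354, 0.198, 0.261]), 'torque': array([0.022, 0.06 , 0.029]), 'gripper_width': 85.09887244112879} 8.0
{'camera_matrix': array([[518.653,   0.   , 274.84 ],
       [  0.   , 518.653, 205.786],
       [  0.   ,   0.   ,   1.   ]]), 'dist_coeffs': array([-0.107,  0.   ,  0.   ,  0.   ,  0.   ]), 'cam_to_world': array([[  -0.006,   -0.993,    0.116,  424.396],
       [  -1.   ,    0.008,    0.021, -199.904],
       [  -0.022,   -0.115,   -0.993, 1312.035],
       [   0.   ,    0.   ,    0.   ,    1.   ]])}
{'camera_matrix': array([[536.441,   0.   , 279.414],
       [  0.   , 536.441, 215.253],
       [  0.   ,   0.   ,   1.   ]]), 'dist_coeffs': array([-0.153,  0.   ,  0.   ,  0.   ,  0.   ]), 'cam_to_world': array([[    0.94 ,    -0.102,     0.327,   147.323],
       [   -0.342,    -0.345,     0.874, -1309.905],
       [    0.024,    -0.933,    -0.359,   601.862],
       [    0.   ,     0.   ,     0.   ,     1.   ]])}
```

View pics/top0.png

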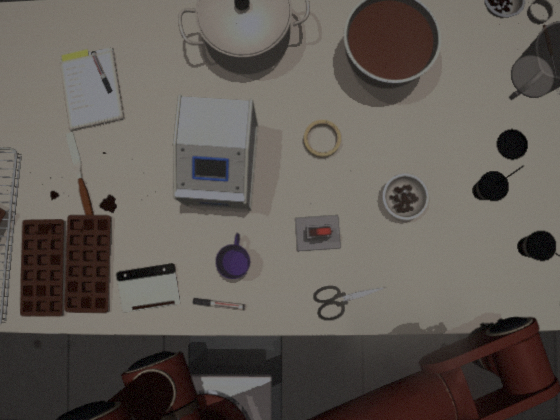

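View pics/side0.png

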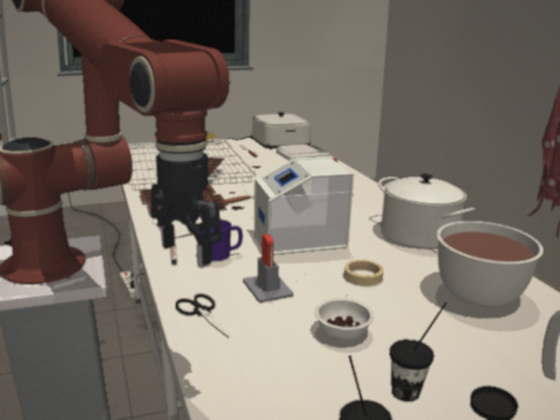

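```bash
cat > h.py <<'E'
import numpy as np,cv2
from rig import env
np.set_printoptions(precision=1,suppress=True)
def wmap(n,d):
    c=env.camera_params(n);K=np.array(c["camera_matrix"]);D=np.array(c["dist_coeffs"]);T=np.array(c["cam_to_world"])
    h,w=d.shape;u,v=np.meshgrid(np.arange(w),np.arange(h))
    q=cv2.undistortPoints(np.stack([u,v],-1).reshape(-1,1,2).astype(np.float64),K,D).reshape(h,w,2)
    P=np.concatenate([q*d[...,None],d[...,None]],-1)
    W=P@T[:3,:3].T+T[:3,3]; W[d<=0]=np.nan
    return W
def proj(n,X):
    c=env.camera_params(n);T=np.linalg.inv(np.array(c["cam_to_world"]))
    r,_=cv2.Rodrigues(T[:3,:3]);p,_=cv2.projectPoints(np.array(X,float).reshape(-1,1,3),r,T[:3,3],np.array(c["camera_matrix"]),np.array(c["dist_coeffs"]))
    return p[:,0]
def shot(name,tag,box=None,scale=1):
    p,d=env.camera(name); im=p[:,:,::-1]
    if box: x0,y0,x1,y1=box; im=im[y0:y1,x0:x1]
    im=cv2.resize(np.ascontiguousarray(im),None,fx=scale,fy=scale,interpolation=cv2.INTER_CUBIC); cv2.imwrite(f"pics/{tag}.png",im)
    return p,d,wmap(name,d)
E
python3 - <<'E'
from h import *
im=np.load("top_p.npy");d=np.load("top_d.npy");W=wmap("top",d)
for n,b in(("top",(150,80,360,300)),("side",(180,130,380,310))):
    i=np.load(n+"_p.npy")[b[1]:b[3],b[0]:b[2],::-1]
    cv2.imwrite(f"pics/{n}crop.png",cv2.resize(np.ascontiguousarray(np.clip(i*1.4,0,255).astype(np.uint8)),None,fx=2.7 if n=="top" else 3.2,fy=2.7 if n=="top" else 3.2,interpolation=cv2.INTER_CUBIC))
x=im.astype(int)
def rep(nm,m):
    v,u=np.nonzero(m); P=W[m]; P=P[~np.isnan(P).any(1)]
    print(nm,m.sum(),"px",u.min(),u.max(),v.min(),v.max(),"mean",P.mean(0),"min",P.min(0),"max",P.max(0)); return P
R=(x[...,0]>110)&(x[...,1]<70)&(x[...,2]<70); M=np.zeros_like(R);M[215:250,295:345]=1
rep("red",R&M)
blue=(x[...,2]>x[...,0]+40)&(x[...,2]>90); M[:]=0;M[140:200,170:255]=1
P=rep("blue",blue&M); B=blue&M
cnt=np.argwhere(B)[:,::-1].astype(np.float32); print(cv2.minAreaRect(cnt)); print("table W mean",W[300:320,100:115].reshape(-1,3).mean(0))
# sloping face plane fit: points region of box with z 150..212
m=np.zeros_like(R);m[150:200,176:246]=1
Q=W[m&(W[...,2]>140)&(W[...,2]<205)];c=Q.mean(0);_,s,vt=np.linalg.svd(Q-c);print("plane",c,vt[2].round(3),s)
top=W[(np.abs(W[...,2]-210)<4)];top=top[(top[:,0]>300)&(abs(top[:,1]+50)<150)];print("boxtop",len(top),top.mean(0),cv2.minAreaRect(top[:,:2].astype(np.float32)))
E
```

```text
red 48 px 319 329 229 233 mean [ 503.  -285.8  135.1] min [ 498.1 -298.1  130.9] max [ 507.5 -275.   138.7]
blue 162 px 193 227 157 180 mean [638.2 -33.9 186.1] min [615.  -72.3 171. ] max [663.7   7.4 203.6]
((210.0, 168.5), (23.0, 34.0), 90.0)
table W mean [nan nan nan]
plane [627.2 -32.7 177.2] [ 0.4 -0.  -0.9] [2631.1 1878.8  229.1]
boxtop 3493 [735.9 -40.1 209.3] ((733.1978759765625, -39.64024353027344), (168.2696533203125, 129.3305206298828), 84.92855834960938)
```

```bash
ls pics; python3 -m inch --help 2>&1 | head -5
```

```text
side0.png
sidecrop.png
top0.png
topcrop.png
invalid input: not JSON, or not a number
```

View pics/topcrop.png

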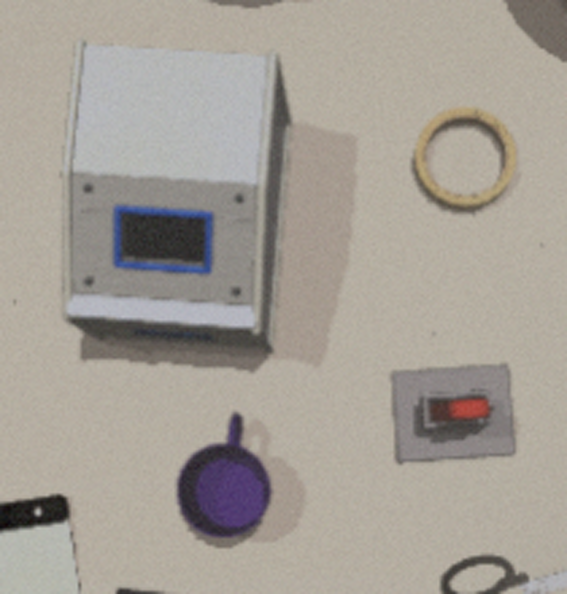

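View pics/sidecrop.png

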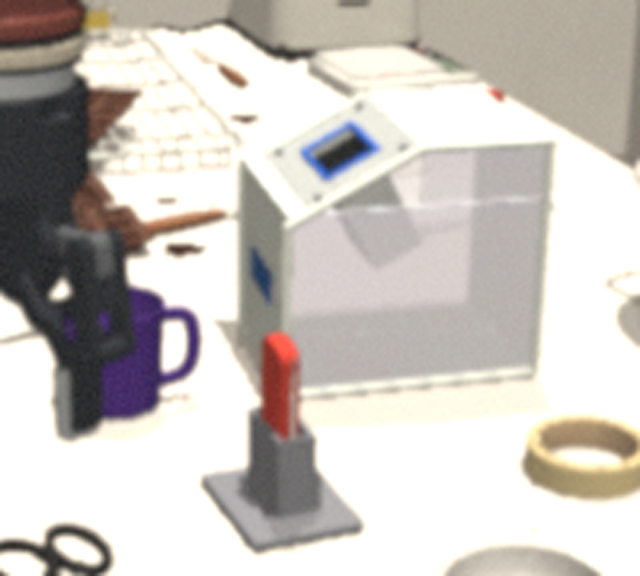

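Run:
```python
from h import *
c=env.camera_params("top");K=np.array(c["camera_matrix"]);D=np.array(c["dist_coeffs"]);T=np.array(c["cam_to_world"])
def ray(pc,z,n="top",sc=2.7,off=(150,80)):
    c=env.camera_params(n);K=np.array(c["camera_matrix"]);D=np.array(c["dist_coeffs"]);T=np.array(c["cam_to_world"])
    u=(np.array(pc,float)+.5)/sc-.5+off
    q=cv2.undistortPoints(u.reshape(1,1,2),K,D).ravel();r=T[:3,:3]@np.array([*q,1])
    return T[:3,3]+r*(z-T[2,3])/r[2]
dz=np.sin(np.radians(28))*23; zc=185+2
print("rim outer corners TL TR BR BL",[ray(p,z) for p,z in(((115,206),zc+dz),((213,212),zc+dz),((211,273),zc-dz),((115,267),zc-dz))])
print("top face front edge", ray((72,174),210),ray((257,186),210), "back", ray((82,43),210),ray((272,56),210))
print("stand base corners z10",[ray(p,10) for p in((392,372),(508,365),(515,453),(399,462))])
W=wmap("top",np.load("top_d.npy"))
m=(abs(W[...,2]-10)<4);m[:215]=0;m[253:]=0;m[:,:290]=0;m[:,345:]=0
print("stand rect",m.sum(),cv2.minAreaRect(W[m][:,:2].astype(np.float32)))
print("pocket",[ray(p,70) for p in((425,397),(492,394),(494,422),(428,430))])
W[...,2][215:250,295:345]
for v in range(226,242): print(v,W[v,300:336:2,2])
```

```text
rim outer corners TL TR BR BL [array([666. ,   4.9, 197.8]), array([660. , -75.5, 197.8]), array([613.4, -71.7, 176.2]), array([619.2,   8.1, 176.2])]
top face front edge [690.4  38.4 210. ] [ 678.3 -112.2  210. ] back [800.8  32.6 210. ] [ 786.8 -124.2  210. ]
stand base corners z10 [array([ 545.8, -222.8,   10. ]), array([ 551.5, -331.1,   10. ]), array([ 469.4, -336.1,   10. ]), array([ 462. , -228.4,   10. ])]
stand rect 944 ((507.7600402832031, -277.46337890625), (84.93277740478516, 126.93841552734375), 3.0521249771118164)
pocket [array([ 517.7, -250.8,   70. ]), array([ 519.9, -310.3,   70. ]), array([ 495. , -311.7,   70. ]), array([ 488.3, -253.1,   70. ])]
226 [ 7.1  6.8  5.4 73.2 69.1 71.9 65.  72.5 76.3 68.2 69.6 66.7 68.1 62.5
 64.7 69.5  9.4 12.3]
227 [  4.7   5.    6.9  68.7  69.1  66.9  65.1  55.4  54.9  48.1  43.9  39.9
 130.8 133.7 131.1  70.   11.3  10.2]
228 [ 13.1  12.9  10.2  73.1  38.7  32.8  27.1  20.6 128.4 135.2 138.3 139.6
 134.5 133.2 130.2 131.5   9.6   6.5]
229 [  7.2   9.8   7.3  69.8   6.8   2.9  74.6 113.6 128.  132.5 135.8 135.8
 137.7 137.2 135.4 128
[... 587 characters left out ...]
.9]
235 [ 11.9   9.9  11.5  41.3  66.4  41.4  65.8  92.3 117.1 102.9  78.6  70.1
  65.5  70.5  69.3  70.3  15.4   8.5]
236 [ 6.1 11.9  7.7 40.  68.7 73.4 72.  69.9 70.7 69.2 69.9 70.  66.3 69.3
 73.7 68.   8.8 11.6]
237 [ 7.8  6.5  9.1 33.5 69.9 64.8 67.9 66.  70.3 61.1 58.  47.7 42.3 34.7
 26.4 10.6 12.4  7.4]
238 [13.4 14.4  4.9 31.8 42.5 38.2 34.5 22.9 19.3 11.1  8.5  9.6  7.7 10.7
  7.9 14.4 13.1  8.2]
239 [ 8.  10.   5.   8.4  nan  8.1  6.6 12.1  9.7 12.7 13.6  6.8  6.7  8.7
  8.5 10.4  7.4 12.9]
240 [10.9 13.2  7.7  8.5  8.6 10.4  9.1  8.9  4.7  6.5 12.4  9.5  8.8  6.9
  9.6 12.2 10.   5.3]
241 [ 8.5  8.3 12.   7.5 14.8  9.1 16.   8.   9.6  8.8  9.1  7.7  9.6 14.2
  5.6  9.6 10.8 11. ]
```

Run:
```python
from h import *
W=wmap("side",np.load("side_d.npy"));x=np.load("side_p.npy").astype(int)
R=(x[...,0]>120)&(x[...,1]<80)&(x[...,2]<80);M=np.zeros_like(R);M[225:275,250:285]=1;R&=M
P=W[R];P=P[~np.isnan(P).any(1)]
print(len(P),P.min(0),P.max(0))
for a in range(70,140,8):
    q=P[(P[:,2]>=a)&(P[:,2]<a+8)]
    if len(q): print(a,len(q),q.mean(0),q.min(0),q.max(0))
v,u=np.nonzero(R)
for r in range(v.min(),v.max()+1,2): print(r,u[v==r].min(),u[v==r].max())
```

```text
59 [ 494.8 -311.    36.3] [574.  -54.7 136.9]
118 5 [ 502.4 -304.   124.8] [ 499.4 -306.9  123.8] [ 506.8 -300.7  125.4]
126 35 [ 501.5 -297.5  130.7] [ 494.8 -311.   126.6] [ 510.1 -280.9  134. ]
134 18 [ 501.1 -286.7  135.2] [ 495. -296.  134.] [ 507.  -279.2  136.9]
234 264 266
236 263 269
238 265 270
240 266 271
242 267 272
244 269 270
```

```bash
python3 -m inch '[{"dx":19,"dy":23,"twist":0.0975},{"dx":19,"dy":23,"twist":0.0975},{"dx":19,"dy":23,"twist":0.0975},{"dx":19,"dy":23,"twist":0.0975},{"dx":19,"dy":23,"twist":0.0975},{"dx":19,"dy":23,"twist":0.0975},{"dx":19,"dy":23,"twist":0.0975},{"dx":19,"dy":23,"twist":0.0975},{"dx":19,"dy":23,"twist":0.0975},{"dx":19,"dy":23,"twist":0.0975},{"dx":19,"dy":23,"twist":0.0975},{"dx":19,"dy":22,"twist":0.0975}]' 0.3 40
python3 - <<'E'
from h import *
s=env.sense();print(s["tool_pos"],s["tcp_rot"],s["joint_pos"],s["gripper_width"])
shot("side","side1",(180,60,380,310),2.4)
E
```

```text
[ 273.3 -561.4  202.3] [ 0.8 -0.5 -0.  -0. ] [-1.2  0.1  1.6 -0.   1.5 -0.1] 85.47476329014242$[0]: bad value
```

```bash
python3 -m inch '[{"dx":19,"dy":23,"dz":0,"twist":0.0975},{"dx":19,"dy":23,"dz":0,"twist":0.0975},{"dx":19,"dy":23,"dz":0,"twist":0.0975},{"dx":19,"dy":23,"dz":0,"twist":0.0975},{"dx":19,"dy":23,"dz":0,"twist":0.0975},{"dx":19,"dy":23,"dz":0,"twist":0.0975},{"dx":19,"dy":23,"dz":0,"twist":0.0975},{"dx":19,"dy":23,"dz":0,"twist":0.0975},{"dx":19,"dy":23,"dz":0,"twist":0.0975},{"dx":19,"dy":23,"dz":0,"twist":0.0975},{"dx":19,"dy":23,"dz":0,"twist":0.0975},{"dx":19,"dy":22,"dz":0,"twist":0.0975}]' 0.3 40
python3 - <<'E'
from h import *
s=env.sense();print(s["tool_pos"],s["tcp_rot"].round(3),s["joint_pos"],s["gripper_width"])
shot("side","side1",(180,60,380,310),2.4)
E
```

```text
time_s: 1.15
tool_pos: [502.0, -285.4, 203.0]
tcp_rot: [1.0, 0.028, -0.0, -0.0]
force: [-0.8, -0.4, -0.4]
gripper_width: 59.2
[ 502.  -285.4  203. ] [ 1.  0. -0. -0.] [-0.6 -0.1  1.7  0.   1.5 -0.7] 59.243743277794515
```

View pics/side1.png

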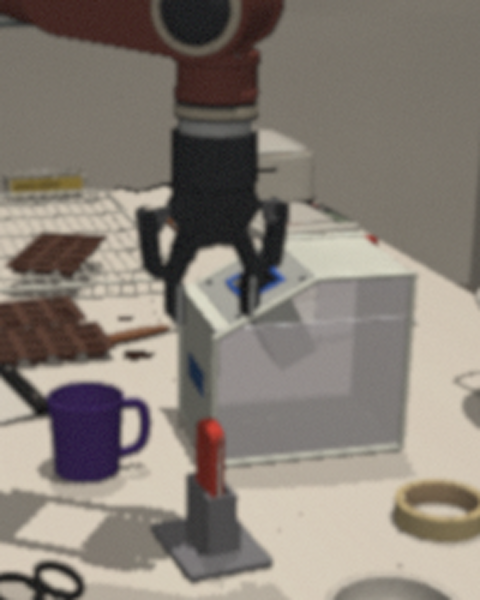

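The side view shows the open fingers (columns 170 and 248) straddling the thermometer top at (209,425). I'll descend and grip.

```bash
python3 -m inch '[{"dx":0,"dy":-1,"dz":-15,"twist":0},{"dx":0,"dy":-1,"dz":-15,"twist":0},{"dx":0,"dy":0,"dz":-15,"twist":0},{"dx":0,"dy":0,"dz":-15,"twist":0},{"dx":0,"dy":0,"dz":-15,"twist":0},{"dx":0,"dy":0,"dz":-12,"twist":0},{"dx":0,"dy":0,"dz":-5,"twist":0}]' && python3 -m inch '[{"dx":0,"dy":0,"dz":0,"twist":0},{"dx":0,"dy":0,"dz":0,"twist":0},{"dx":0,"dy":0,"dz":0,"twist":0},{"dx":0,"dy":0,"dz":0,"twist":0},{"dx":0,"dy":0,"dz":0,"twist":0},{"dx":0,"dy":0,"dz":0,"twist":0},{"dx":0,"dy":0,"dz":0,"twist":0},{"dx":0,"dy":0,"dz":0,"twist":0}]' 1 40
python3 - <<'E'
from h import *
shot("side","side2",(180,130,380,310),3)
E
```

```text
time_s: 1.78
tool_pos: [500.1, -288.2, 108.8]
tcp_rot: [1.0, 0.026, -0.002, -0.001]
force: [-0.1, 0.6, 0.1]
gripper_width: 60.0
time_s: 2.45
tool_pos: [501.5, -289.1, 111.6]
tcp_rot: [1.0, 0.026, 0.0, 0.0]
force: [-0.0, -0.1, -0.6]
gripper_width: 0.2
```

View pics/side2.png

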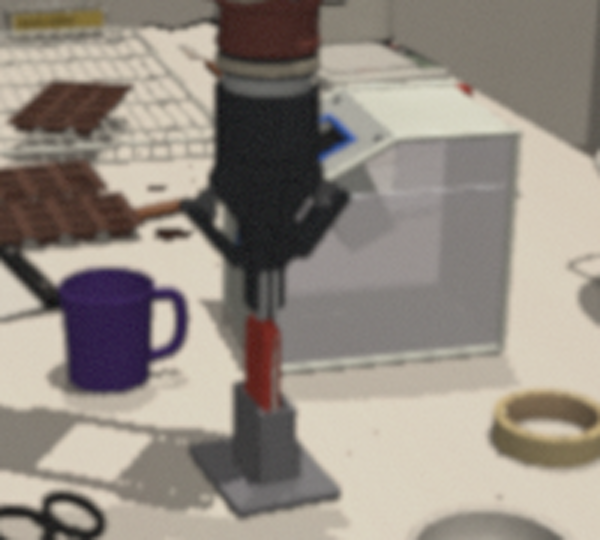

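Run:
```python
from h import *
s=env.sense();print(s["tool_pos"],s["gripper_width"])
f=lambda X:((proj("side",X)-[180,130])*3).round(0)
print(f([[501.5,-289,103],[501.5,-289,136],[501.5,-289,70],[507,-279.6,70],[501.5,-289,111]]))
p,d,W=shot("top","top2",(250,170,390,290),4)
Ws=wmap("side",env.camera("side")[1])
print(Ws[236:268:2,268])
```

```text
[ 501.5 -289.   111.5] -0.44008740780777095
[[261. 359.]
 [261. 318.]
 [260. 400.]
 [263. 393.]
 [261. 349.]]
[[ 499.8 -300.   141. ]
 [ 501.3 -296.1  134.4]
 [ 501.  -297.   130.1]
 [ 500.1 -299.9  126.7]
 [ 497.8 -306.6  125.1]
 [ 498.9 -303.6  118.9]
 [ 498.4 -305.5  115. ]
 [ 499.8 -301.6  108.2]
 [ 500.1 -300.9  103.1]
 [ 499.5 -303.1   99.3]
 [ 500.4 -300.6   93.2]
 [ 499.6 -303.2   89.6]
 [ 500.7 -300.3   83.2]
 [ 500.7 -300.4   78.4]
 [ 500.7 -300.7   73.6]
 [ 501.5 -298.7   67.6]]
```

View pics/top2.png

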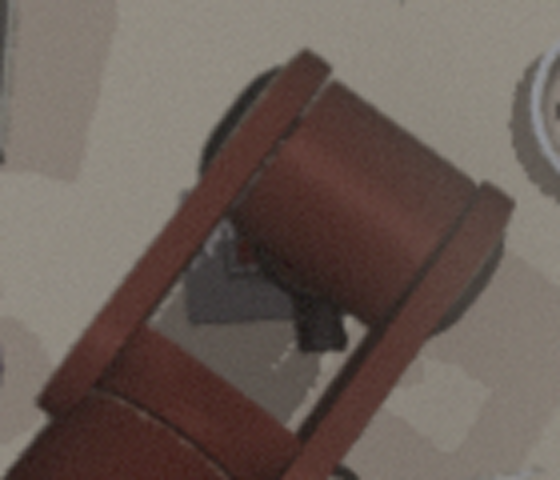

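Run:
```python
from h import *
print(proj("side",[[472,-285,195],[472,-285,205],[532,-285,195],[532,-285,205]]))
p,d,W=shot("side","side3",(225,190,305,310),5)
for r in range(214,262,3): print(r,[tuple(W[r,c].round(0)) for c in (262,265,268,271,274)])
```

```text
[[253.8 211.6]
 [253.9 207.3]
 [280.2 208.9]
 [280.3 204.6]]
214 [(np.float64(486.0), np.float64(-297.0), np.float64(192.0)), (np.float64(490.0), np.float64(-305.0), np.float64(195.0)), (np.float64(498.0), np.float64(-301.0), np.float64(193.0)), (np.float64(505.0), np.float64(-301.0), np.float64(192.0)), (np.float64(513.0), np.float64(-299.0), np.float64(190.0))]
217 [(np.float64(487.0), np.float64(-295.0), np.float64(185.0)), (np.float64(492.0), np.float64(-302.0), np.float64(187.0)), (np.float64(498.0), np.float64(-303.0), np.float64(186.0)), (np.float64(505.0), np.float64(-302.0), np.float64(185.0)), (np.float64(512.0), np.float64(-302.0), np.float64(185.0))]
220 [(np.float64(489.0), np.float64(-289.0), np.float64(175.0)), (np.float64(493.0), np.float64(-299.0), np.float64(179.0)), (np.float64(499.0), np.float64(-299.0), np.float64(178.0)), (np.float64(508.0), np.float64(-294.0), np.float64(175.0)), (np.float64(515.0), np.float64(-295.0), np.float64(175.0))]
223 [(np.float64(490.0), np.float64(-287.0), np.float64(167.0)), (np.float64(494.0), np.float64(-296.0), np.float64(170.0)),
[... 3116 characters left out ...]
), np.float64(-311.0), np.float64(105.0)), (np.float64(582.0), np.float64(-114.0), np.float64(6.0))]
256 [(np.float64(495.0), np.float64(-275.0), np.float64(83.0)), (np.float64(497.0), np.float64(-289.0), np.float64(88.0)), (np.float64(501.0), np.float64(-299.0), np.float64(92.0)), (np.float64(505.0), np.float64(-306.0), np.float64(95.0)), (np.float64(582.0), np.float64(-116.0), np.float64(-2.0))]
259 [(np.float64(496.0), np.float64(-273.0), np.float64(74.0)), (np.float64(497.0), np.float64(-291.0), np.float64(82.0)), (np.float64(499.0), np.float64(-306.0), np.float64(88.0)), (np.float64(505.0), np.float64(-308.0), np.float64(89.0)), (np.float64(574.0), np.float64(-136.0), np.float64(-1.0))]
```

View pics/side3.png

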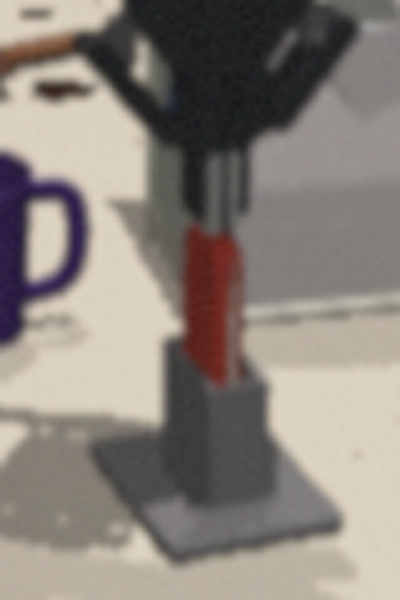

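The side view shows the shut fingertips (row 237, z≈138) sitting just above the thermometer top. The gripper therefore sits about 30 mm higher than the reported TCP and nose length imply. I'll open, go lower and check in the picture.

```bash
python3 -m inch '[{"dx":0,"dy":0,"dz":5,"twist":0},{"dx":0,"dy":0,"dz":0,"twist":0},{"dx":0,"dy":0,"dz":0,"twist":0},{"dx":0,"dy":0,"dz":0,"twist":0},{"dx":0,"dy":0,"dz":0,"twist":0}]' 0.35 40 && python3 -m inch '[{"dx":0,"dy":0,"dz":-10,"twist":0},{"dx":0,"dy":0,"dz":-10,"twist":0},{"dx":0,"dy":0,"dz":-10,"twist":0},{"dx":0,"dy":0,"dz":-8,"twist":0},{"dx":0,"dy":0,"dz":0,"twist":0}]'
python3 - <<'E'
from h import *
shot("side","side4",(225,190,305,310),5)
E
```

```text
time_s: 3.07
tool_pos: [501.4, -289.0, 116.4]
tcp_rot: [1.0, 0.026, -0.0, -0.0]
force: [-0.1, 0.3, 0.1]
gripper_width: 55.3
time_s: 3.48
tool_pos: [499.6, -287.6, 74.8]
tcp_rot: [1.0, 0.026, -0.002, -0.002]
force: [-0.7, 0.3, -0.3]
gripper_width: 55.7
```

View pics/side4.png

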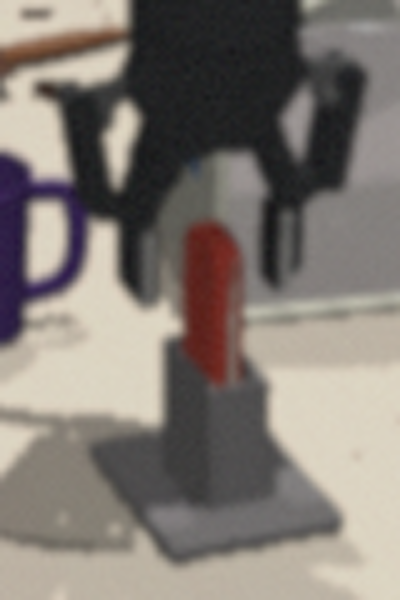

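The fingertips (about (150,300) and (278,285)) now straddle the top 25 to 30 mm of the thermometer. Closing.

```bash
python3 -m inch '[{"dx":0,"dy":0,"dz":0,"twist":0},{"dx":0,"dy":0,"dz":0,"twist":0},{"dx":0,"dy":0,"dz":0,"twist":0},{"dx":0,"dy":0,"dz":0,"twist":0},{"dx":0,"dy":0,"dz":0,"twist":0},{"dx":0,"dy":0,"dz":0,"twist":0}]' 1 40
python3 - <<'E'
from h import *
shot("side","side5",(225,190,305,310),5)
E
```

```text
time_s: 4.03
tool_pos: [502.8, -289.3, 79.4]
tcp_rot: [1.0, 0.026, 0.002, 0.001]
force: [4.6, -0.3, 0.4]
gripper_width: 16.5
```

View pics/side5.png

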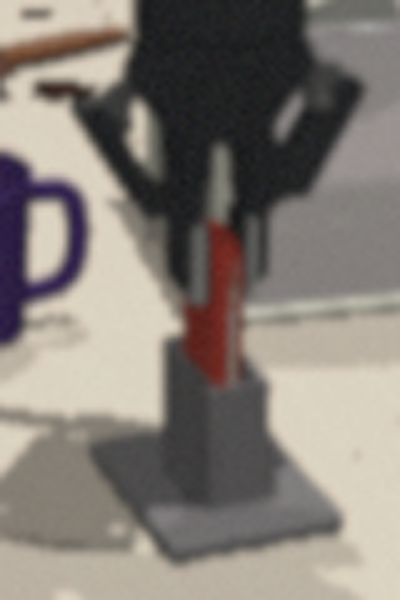

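```bash
python3 -m inch '[{"dx":0,"dy":0,"dz":6,"twist":0},{"dx":0,"dy":0,"dz":10,"twist":0},{"dx":0,"dy":0,"dz":18,"twist":0},{"dx":0,"dy":0,"dz":20,"twist":0},{"dx":0,"dy":0,"dz":20,"twist":0},{"dx":0,"dy":0,"dz":22,"twist":0},{"dx":0,"dy":0,"dz":22,"twist":0},{"dx":0,"dy":0,"dz":22,"twist":0},{"dx":0,"dy":0,"dz":22,"twist":0},{"dx":0,"dy":0,"dz":22,"twist":0},{"dx":0,"dy":0,"dz":20,"twist":0},{"dx":0,"dy":0,"dz":12,"twist":0}]'
python3 - <<'E'
from h import *
p,d,W=shot("side","side6",(180,60,380,310),2.4)
x=p.astype(int)
R=(x[...,0]>100)&(x[...,1]<70)&(x[...,2]<70);R[:140]=0;R[260:]=0;R[:,:225]=0;R[:,310:]=0
v,u=np.nonzero(R);print(u.min(),u.max(),v.min(),v.max())
for r in range(v.min(),v.max()+1,4):
    k=u[v==r]
    if len(k): print(r,k.min(),k.max(),W[r,k.min():k.max()+1].mean(0))
E
```

```text
time_s: 5.08
tool_pos: [501.1, -289.4, 296.8]
tcp_rot: [1.0, 0.026, 0.0, 0.001]
force: [-0.4, 0.0, -0.1]
gripper_width: 16.3
227 273 141 201
141 269 272 [ 502.6 -297.3  350.4]
145 269 272 [ 500.3 -304.1  343.8]
149 269 271 [ 499.8 -302.9  335.1]
153 269 271 [ 499.8 -303.4  326.9]
157 268 270 [ 498.7 -300.9  317.9]
161 268 270 [ 498.5 -301.8  309.6]
165 268 270 [ 499.4 -299.7  300.4]
169 268 270 [ 499.4 -300.2  292. ]
173 262 270 [nan nan nan]
177 267 269 [ 498.9 -296.   273.5]
181 267 269 [ 499.7 -294.4  264.2]
185 267 269 [ 499.1 -296.4  256.1]
189 267 269 [ 500.6 -292.6  245.9]
201 227 227 [563.8 296.5  11.3]
```

View pics/side6.png

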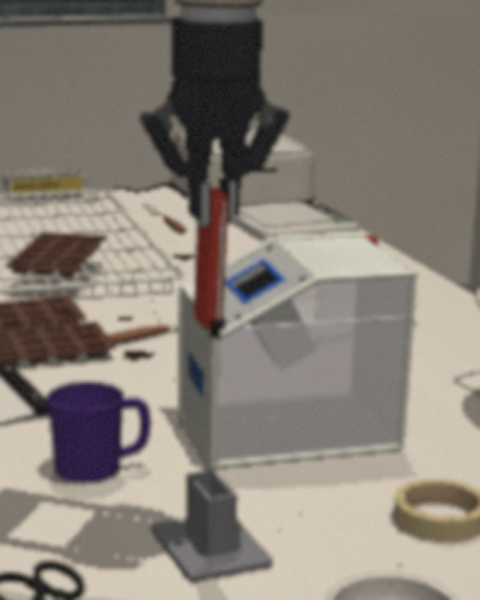

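The thermometer is held (red strip (210,190)–(215,328)), but tilting about y by about 5 degrees in the grip. The tool only twists about vertical, so I need the thermometer to pivot 28° about the box's y axis. Gripped across its width it can turn about the jaw axis, so I'll set it back in the stand and regrip that way.

```bash
python3 -m inch '[{"dx":0,"dy":0,"dz":-10,"twist":0},{"dx":0,"dy":0,"dz":-20,"twist":0},{"dx":0,"dy":0,"dz":-22,"twist":0},{"dx":0,"dy":0,"dz":-22,"twist":0},{"dx":0,"dy":0,"dz":-22,"twist":0},{"dx":0,"dy":0,"dz":-20,"twist":0},{"dx":0,"dy":0,"dz":-12,"twist":0},{"dx":0,"dy":0,"dz":-8,"twist":0},{"dx":0,"dy":0,"dz":-4,"twist":0},{"dx":0,"dy":0,"dz":0,"twist":0}]'
python3 - <<'E'
from h import *
shot("side","side7",(225,150,325,300),4)
E
```

```text
time_s: 5.97
tool_pos: [500.8, -288.6, 153.1]
tcp_rot: [1.0, 0.026, -0.001, -0.001]
force: [-0.9, 0.1, -0.1]
gripper_width: 16.0
```

View pics/side7.png

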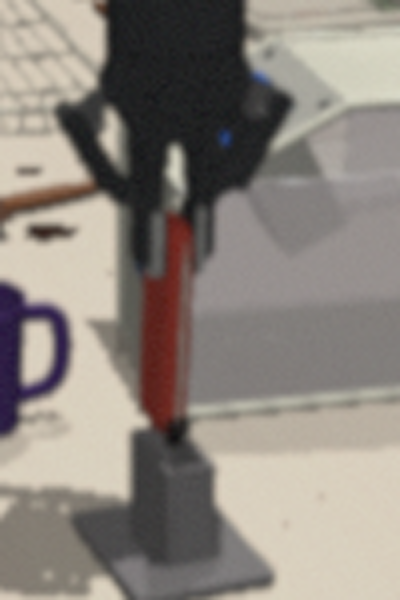

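Run:
```python
from h import *
D=[];
for i in range(6):
    p,d=env.camera("side");D.append(d)
d=np.median(D,0);W=wmap("side",d);np.save("d7.npy",d)
for r in range(200,262,4):
    print(r," ".join("%d,%d,%d"%tuple(W[r,c]) for c in range(259,275,2)))
x=p.astype(int)
for r in (230,240,250): print(r,[tuple(x[r,c]) for c in range(259,275,2)])
```

```text
200 479,-298,225 482,-302,226 486,-303,226 490,-303,226 570,-84,143 567,-110,152 511,-281,216 512,-291,219
204 482,-288,212 483,-297,215 488,-297,214 492,-299,215 500,-289,211 504,-289,210 508,-290,210 511,-294,211
208 481,-291,204 483,-297,206 488,-296,205 492,-299,206 496,-300,206 500,-301,206 504,-302,206 509,-302,205
212 482,-289,194 484,-297,197 488,-297,197 491,-300,197 496,-301,197 499,-303,198 504,-303,197 509,-302,196
216 574,-7,70 487,-286,183 488,-297,187 492,-300,188 495,-303,189 500,-302,188 504,-304,188 509,-302,187
220 577,0,55 533,-150,117 494,-279,170 494,-293,176 496,-300,179 500,-303,179 502,-309,181 510,-299,177
224 577,0,43 493,-268,157 494,-280,162 495,-291,166 497,-298,168 501,-301,169 503,-308,171 511,-299,167
228 576,-2,32 494,-267,147 495,-279,152 495,-291,156 497,-299,159 502,-299,159 503,-307,162 512,-295,156
232 578,1,18 493,-270,139 495,-279,142 495,-290,147 498,-297,149 501,-300,150 504,-306,152 579,-109,63
236 577,0,7 494,-268,128 495,-279,133 495,-291,138 498,-297,140 502,-299,140 504,-306,143 581,-105,50
240 575,-8,0 494,-267,118 495,-279,123 495,-29
[... 950 characters left out ...]
(86), np.int64(81)), (np.int64(91), np.int64(48), np.int64(43)), (np.int64(89), np.int64(33), np.int64(23)), (np.int64(93), np.int64(33), np.int64(29)), (np.int64(109), np.int64(44), np.int64(35)), (np.int64(112), np.int64(62), np.int64(54)), (np.int64(111), np.int64(84), np.int64(77)), (np.int64(124), np.int64(113), np.int64(111))]
250 [(np.int64(141), np.int64(132), np.int64(121)), (np.int64(99), np.int64(66), np.int64(59)), (np.int64(92), np.int64(36), np.int64(28)), (np.int64(98), np.int64(40), np.int64(32)), (np.int64(107), np.int64(38), np.int64(31)), (np.int64(115), np.int64(77), np.int64(70)), (np.int64(112), np.int64(85), np.int64(78)), (np.int64(132), np.int64(125), np.int64(120))]
```

```bash
python3 -m inch '[{"dx":3,"dy":-2,"dz":-2,"twist":0},{"dx":0,"dy":0,"dz":-5,"twist":0},{"dx":0,"dy":0,"dz":-6,"twist":0},{"dx":0,"dy":0,"dz":-6,"twist":0},{"dx":0,"dy":0,"dz":-6,"twist":0},{"dx":0,"dy":0,"dz":0,"twist":0}]' 1 30
python3 - <<'E'
from h import *
shot("side","side8",(225,150,325,300),4)
E
```

```text
time_s: 6.82
tool_pos: [503.3, -290.2, 126.9]
tcp_rot: [1.0, 0.026, -0.001, -0.001]
force: [-0.1, 0.3, -0.7]
gripper_width: 16.3
```

View pics/side8.png

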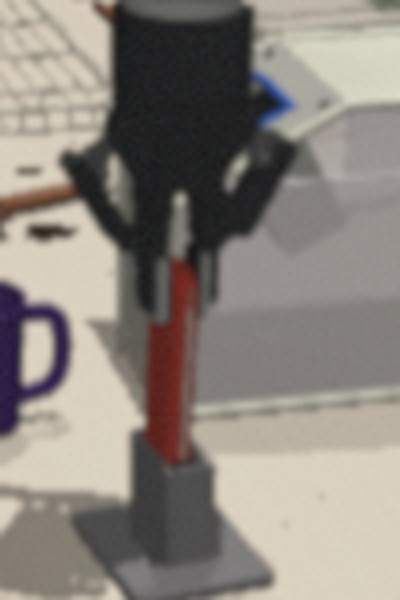

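The tip is inside the pocket (red enters the rim at (178,460)) with no contact force. Lowering the rest.

```bash
python3 -m inch '[{"dx":0,"dy":0,"dz":-7,"twist":0},{"dx":0,"dy":0,"dz":-8,"twist":0},{"dx":0,"dy":0,"dz":-8,"twist":0},{"dx":0,"dy":0,"dz":-8,"twist":0},{"dx":0,"dy":0,"dz":-7,"twist":0},{"dx":0,"dy":0,"dz":-5,"twist":0},{"dx":0,"dy":0,"dz":0,"twist":0}]'
```

```text
time_s: 7.45
tool_pos: [503.8, -290.1, 84.5]
tcp_rot: [1.0, 0.026, -0.001, -0.001]
force: [0.7, 1.5, -0.5]
gripper_width: 16.3
```

```bash
python3 -m inch '[{"dx":0,"dy":0,"dz":0,"twist":0},{"dx":0,"dy":0,"dz":0,"twist":0},{"dx":0,"dy":0,"dz":0,"twist":0},{"dx":0,"dy":0,"dz":6,"twist":0},{"dx":0,"dy":0,"dz":12,"twist":0},{"dx":0,"dy":0,"dz":16,"twist":0},{"dx":0,"dy":0,"dz":16,"twist":0},{"dx":0,"dy":0,"dz":0,"twist":0}]' 0.35 30 && python3 -m inch '[{"dx":0,"dy":0,"dz":0,"twist":-0.12},{"dx":0,"dy":0,"dz":0,"twist":-0.12},{"dx":0,"dy":0,"dz":0,"twist":-0.12},{"dx":0,"dy":0,"dz":0,"twist":-0.12},{"dx":0,"dy":0,"dz":0,"twist":-0.12},{"dx":0,"dy":0,"dz":0,"twist":-0.12},{"dx":0,"dy":0,"dz":0,"twist":-0.12},{"dx":0,"dy":1,"dz":0,"twist":-0.12},{"dx":0,"dy":1,"dz":0,"twist":-0.12},{"dx":0,"dy":1,"dz":0,"twist":-0.12},{"dx":0,"dy":1,"dz":0,"twist":-0.12},{"dx":0,"dy":0,"dz":0,"twist":-0.12}]' 0
python3 - <<'E'
from h import *
D=[]
for i in range(4):
    p,d=env.camera("side");D.append(d)
cv2.imwrite("pics/side9.png",cv2.resize(np.ascontiguousarray(p[150:300,205:335,::-1]),None,fx=4,fy=4,interpolation=cv2.INTER_CUBIC))
W=wmap("side",np.median(D,0))
for r in range(228,262,3):
    print(r," ".join("%d,%d,%d"%tuple(W[r,c]) for c in range(259,277,2)))
E
```

```text
time_s: 8.12
tool_pos: [506.9, -292.9, 142.2]
tcp_rot: [1.0, 0.026, 0.003, 0.003]
force: [0.1, 0.2, 0.4]
gripper_width: 55.4
time_s: 9.12
tool_pos: [504.4, -286.9, 136.5]
tcp_rot: [0.767, -0.642, 0.0, 0.0]
force: [0.7, 0.2, 0.6]
gripper_width: 85.2
228 577,0,31 576,-21,40 574,-43,49 572,-66,58 571,-86,66 568,-111,76 574,-106,74 579,-108,74 584,-110,74
231 577,0,22 575,-25,33 573,-48,42 571,-69,51 570,-88,58 568,-109,67 574,-107,66 579,-110,66 584,-110,66
234 578,1,12 575,-25,24 574,-43,31 572,-67,41 505,-275,134 509,-277,135 575,-106,57 579,-110,58 585,-108,56
237 578,2,3 575,-25,15 495,-278,130 497,-285,132 500,-292,135 504,-293,135 509,-293,134 580,-107,48 586,-107,47
240 574,-10,0 575,-24,5 495,-279,123 496,-291,128 497,-299,131 502,-300,131 507,-299,130 511,-301,130 587,-104,38
243 568,-28,0 573,-30,0 494,-281,116 496,-290,120 497,-301,125 501,-302,125 505,-303,125 510,-303,124 585,-109,31
246 562,-48,0 568,-46,-1 495,-278,108 496,-290,113 497,-302,118 501,-303,118 506,-302,117 511,-301,116 586,-109,23
249 557,-63,-1 562,-65,-1 495,-279,101 495,-292,107 497,-300,110 501,-302,110 506,-302,110 511,-301,109 585,-110,15
252 550,-83,0 555,-85,0 496,-278,93 496,-290,99 498,-299,102 502,-302,103 504,-308,105 511,-301,101 585,-113,7
255 545,-99,-1 549,-104,0 496,-279,86 497,-290,91 498,-299,95 503,-298,94 504,-308,98 512,-298,92 585,-113,-1
258 494,-255,68 499,-253,66 496,-277,78 497,-290,84 498,-300,88 503,-299,87 504,-308,91 513,-297,85 579,-129,-1
261 491,-266,66 493,-272,68 496,-277,70 496,-291,77 499,-297,79 503,-299,79 505,-306,82 513,-296,77 572,-149,0
```

View pics/side9.png

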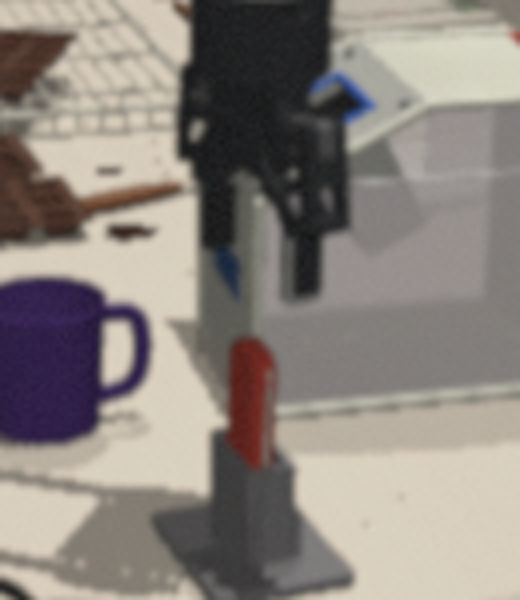

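The thermometer is back in the pocket upright (red (230,340)–(270,465)). The gripper is turned across and 85 mm open. The probe rod only begins below z≈105, so the top 25 mm is plain 36 mm body.

```bash
python3 -m inch '[{"dx":0,"dy":3,"dz":0,"twist":-0.12},{"dx":0,"dy":0,"dz":-6,"twist":0},{"dx":0,"dy":0,"dz":-12,"twist":0},{"dx":0,"dy":0,"dz":-12,"twist":0},{"dx":0,"dy":0,"dz":-12,"twist":0},{"dx":0,"dy":0,"dz":-10,"twist":0},{"dx":0,"dy":0,"dz":-5,"twist":0},{"dx":0,"dy":0,"dz":0,"twist":0}]' && python3 -m inch '[{"dx":0,"dy":0,"dz":0,"twist":0},{"dx":0,"dy":0,"dz":0,"twist":0},{"dx":0,"dy":0,"dz":0,"twist":0},{"dx":0,"dy":0,"dz":0,"twist":0},{"dx":0,"dy":0,"dz":0,"twist":0},{"dx":0,"dy":0,"dz":0,"twist":0}]' 1 30
python3 - <<'E'
from h import *
shot("side","side10",(205,150,335,300),4)
E
```

```text
time_s: 9.98
tool_pos: [503.1, -283.1, 76.8]
tcp_rot: [0.729, -0.684, -0.002, 0.0]
force: [0.3, -0.2, 0.1]
gripper_width: 85.5
time_s: 10.48
tool_pos: [505.0, -284.3, 80.6]
tcp_rot: [0.729, -0.685, 0.001, -0.0]
force: [0.2, 1.0, 3.5]
gripper_width: 41.8
```

View pics/side10.png

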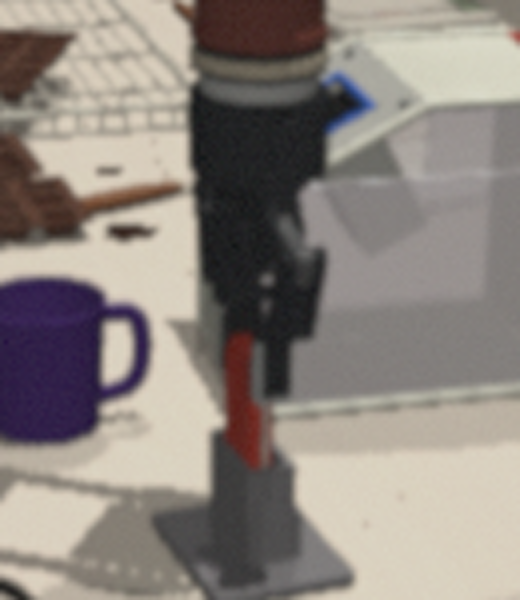

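```bash
python3 -m inch '[{"dx":0,"dy":0,"dz":3,"twist":0},{"dx":0,"dy":0,"dz":6,"twist":0},{"dx":0,"dy":0,"dz":12,"twist":0},{"dx":0,"dy":0,"dz":14,"twist":0},{"dx":0,"dy":0,"dz":16,"twist":0},{"dx":0,"dy":0,"dz":18,"twist":0},{"dx":0,"dy":0,"dz":10,"twist":0},{"dx":0,"dy":0,"dz":5,"twist":0},{"dx":0,"dy":0,"dz":0,"twist":0}]'
python3 - <<'E'
from h import *
shot("side","side11",(205,130,335,280),4)
print(proj("side",[505,-312,108]))
E
```

```text
time_s: 11.28
tool_pos: [505.3, -284.7, 165.7]
tcp_rot: [0.729, -0.685, 0.002, -0.0]
force: [0.3, 1.1, -0.5]
gripper_width: 41.8
[[271.8 251.7]]
```

View pics/side11.png

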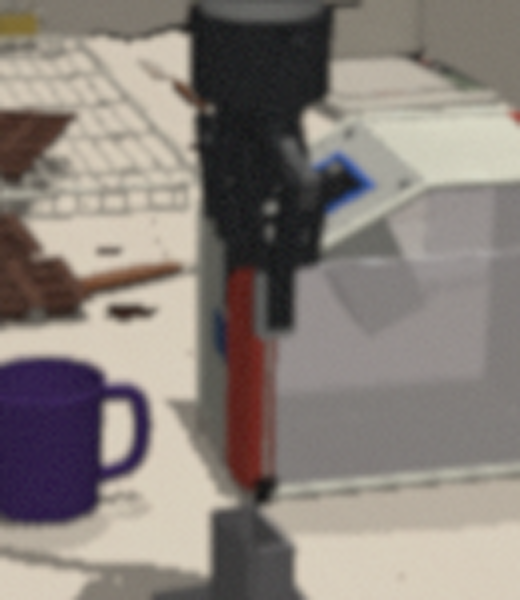

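Run:
```python
from h import *
ps=np.radians(-4.4);a=np.radians(28)
bx=np.array([np.cos(ps),np.sin(ps),0]);by=np.array([-np.sin(ps),np.cos(ps),0]);Z=np.array([0,0,1.])
M=np.array([640,-33.5,185]);cx=np.cos(a)*bx+np.sin(a)*Z;cz=-np.sin(a)*bx+np.cos(a)*Z
C=[M+cx*i*21+by*j*35+cz*3 for i,j in((-1,-1),(1,-1),(1,1),(-1,1))]
im=np.load("side_p.npy")[:,:,::-1].copy();s=8;o=(255,150)
im=cv2.resize(im[150:215,255:325],None,fx=s,fy=s,interpolation=cv2.INTER_CUBIC)
P=((proj("side",C)-o+.5)*s).astype(int);cv2.polylines(im,[P.reshape(-1,1,2)],True,(0,255,0),1);cv2.imwrite("pics/rimS.png",im)
im=np.load("top_p.npy")[:,:,::-1].copy();o=(180,145)
im=cv2.resize(im[145:195,180:245],None,fx=s,fy=s,interpolation=cv2.INTER_CUBIC)
P=((proj("top",C)-o+.5)*s).astype(int);cv2.polylines(im,[P.reshape(-1,1,2)],True,(0,255,0),1);cv2.imwrite("pics/rimT.png",im)
```

```text
(no output)
```

View pics/rimS.png

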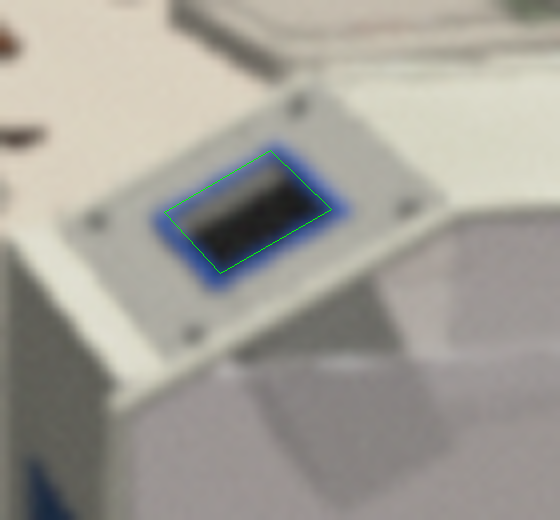

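View pics/rimT.png

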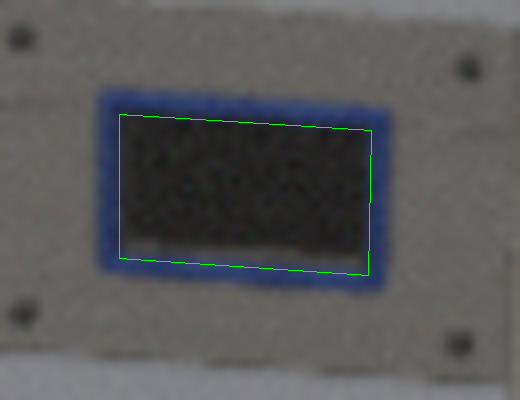

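The projected mouth outline matches the blue rim in both views within about 1 px. Now I'll lift and carry over the mouth.

```bash
python3 -m inch '[{"dx":0,"dy":0,"dz":12,"twist":0},{"dx":0,"dy":0,"dz":20,"twist":0},{"dx":0,"dy":0,"dz":24,"twist":0},{"dx":0,"dy":0,"dz":24,"twist":0},{"dx":0,"dy":0,"dz":24,"twist":0},{"dx":0,"dy":0,"dz":20,"twist":0},{"dx":0,"dy":0,"dz":8,"twist":0}]' && python3 -m inch '[{"dx":7,"dy":12,"dz":0,"twist":0},{"dx":12,"dy":22,"dz":0,"twist":0},{"dx":13,"dy":24,"dz":0,"twist":-0.02},{"dx":13,"dy":24,"dz":0,"twist":-0.02},{"dx":13,"dy":24,"dz":0,"twist":-0.02},{"dx":13,"dy":24,"dz":0,"twist":-0.02},{"dx":13,"dy":24,"dz":0,"twist":-0.02},{"dx":13,"dy":24,"dz":0,"twist":-0.02},{"dx":13,"dy":24,"dz":0,"twist":-0.02},{"dx":13,"dy":24,"dz":0,"twist":0},{"dx":11,"dy":17,"dz":0,"twist":0},{"dx":6,"dy":8,"dz":0,"twist":0}]'
python3 - <<'E'
from h import *
s=env.sense();print(s["tool_pos"],2*np.degrees(np.arctan2(s["tcp_rot"][1],s["tcp_rot"][0])))
shot("side","side12",(200,60,370,240),3.3)
E
```

```text
time_s: 11.92
tool_pos: [505.2, -284.5, 299.0]
tcp_rot: [0.729, -0.685, 0.002, -0.0]
force: [0.9, -0.1, 0.8]
gripper_width: 41.8
time_s: 12.92
tool_pos: [644.3, -29.6, 292.5]
tcp_rot: [-0.68, 0.733, 0.002, -0.001]
force: [-0.3, 0.0, 0.7]
gripper_width: 41.9
[644.3 -29.6 292.5] 265.74579123976565
```

View pics/side12.png

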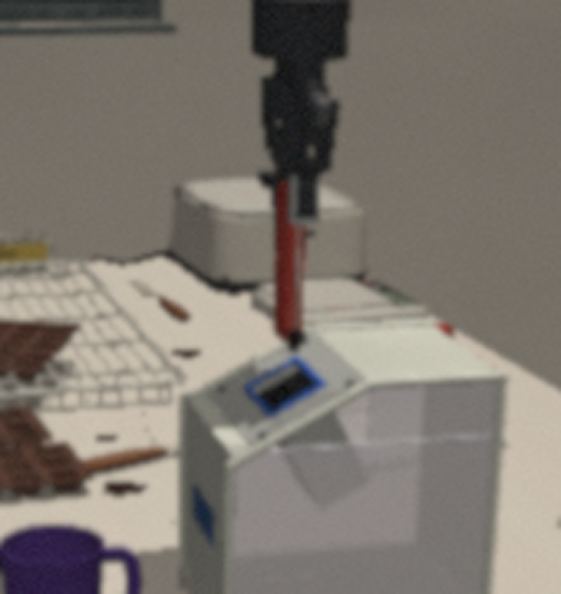

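```bash
python3 -m inch '[{"dx":0,"dy":-4,"dz":0,"twist":0},{"dx":0,"dy":0,"dz":0,"twist":0},{"dx":0,"dy":0,"dz":0,"twist":0}]'
python3 - <<'E'
from h import *
D=[]
for i in range(4):
    p,d=env.camera("side");D.append(d)
W=wmap("side",np.median(D,0))
for r in range(128,166,3):
    print(r," ".join("%d,%d,%d"%tuple(W[r,c]) for c in range(281,297,2)))
E
```

```text
time_s: 13.22
tool_pos: [643.9, -38.3, 295.0]
tcp_rot: [-0.679, 0.734, 0.0, -0.0]
force: [-0.2, 0.2, -1.2]
gripper_width: 41.9
128 986,941,100 994,937,100 637,-23,314 635,-45,319 637,-53,320 640,-59,322 648,-54,320 1054,940,97
131 984,935,87 992,932,88 636,-26,307 634,-47,312 638,-51,312 641,-57,313 649,-50,311 1053,937,83
134 984,933,74 993,931,74 635,-31,300 634,-46,303 639,-48,304 642,-56,305 650,-48,303 1054,939,69
137 983,931,60 994,935,59 636,-28,292 635,-45,295 639,-48,296 641,-57,298 650,-49,295 1051,929,57
140 985,935,46 994,933,45 637,-26,283 636,-44,287 640,-46,287 641,-59,290 651,-49,287 1054,936,41
143 984,932,32 994,933,31 637,-28,275 635,-46,280 640,-49,280 642,-56,282 651,-47,279 1054,934,28
146 961,868,35 971,869,34 638,-26,267 635,-46,272 640,-48,272 642,-57,274 1014,859,34 1025,860,33
149 956,855,25 954,823,33 637,-29,260 635,-47,264 642,-45,263 643,-54,265 996,810,33 1005,810,32
152 943,818,21 949,809,23 637,-29,251 636,-46,256 641,-47,256 644,-53,257 976,761,33 985,761,32
155 942,814,9 944,796,13 637,-28,243 638,-41,246 643,-44,247 644,-55,249 971,747,24 978,741,25
158 939,807,-2 947,802,-1 637,-31,236 637,-44,239 643,-44,239 645,-53,241 961,722,18 971,723,17
161 922,759,-2 929,754,-1 637,-29,227 639,-40,230 638,-57,234 644,-56,234 649,-56,233 691,31,207
164 906,716,-2 913,712,-1 666,44,197 671,42,197 641,-51,224 647,-49,224 680,17,203 683,10,205
```

```bash
python3 -m inch '[{"dx":0,"dy":0,"dz":-6,"twist":0},{"dx":0,"dy":0,"dz":-8,"twist":0},{"dx":0,"dy":0,"dz":-8,"twist":0},{"dx":0,"dy":0,"dz":-8,"twist":0},{"dx":0,"dy":0,"dz":-8,"twist":0},{"dx":0,"dy":0,"dz":-8,"twist":0},{"dx":0,"dy":0,"dz":-8,"twist":0},{"dx":0,"dy":0,"dz":-6,"twist":0},{"dx":0,"dy":0,"dz":0,"twist":0}]'
python3 - <<'E'
from h import *
shot("side","side13",(230,90,350,240),4)
E
```

```text
time_s: 14.17
tool_pos: [644.0, -37.0, 234.3]
tcp_rot: [-0.679, 0.734, 0.0, -0.0]
force: [0.3, 0.1, 1.3]
gripper_width: 42.1
```

View pics/side13.png

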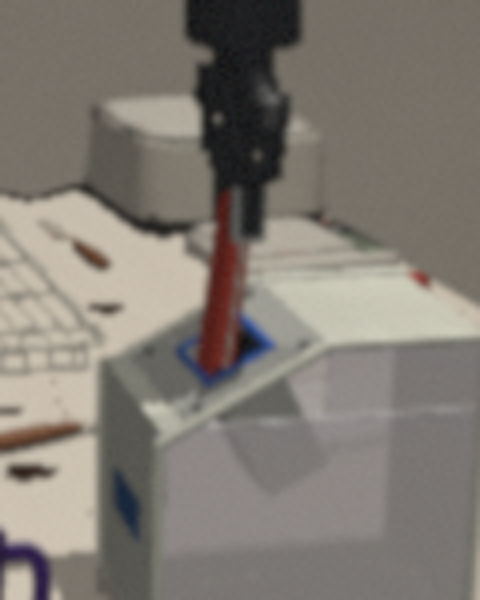

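The flap pushed the tip towards the ramp, and the thermometer pivoted in the grip as hoped: the tip at (215,370) is inside the lower edge of the rim. Next I'll swing the hand to the front and down so it leans onto the ramp.

```bash
python3 -m inch '[{"dx":-3,"dy":1,"dz":-1,"twist":0},{"dx":-3,"dy":1,"dz":-1,"twist":0},{"dx":-4,"dy":0.5,"dz":-1,"twist":0},{"dx":-5,"dy":0.5,"dz":-1,"twist":0},{"dx":-5,"dy":0.5,"dz":-1,"twist":0},{"dx":-4,"dy":0,"dz":-1,"twist":0},{"dx":0,"dy":0,"dz":0,"twist":0}]'
python3 - <<'E'
from h import *
shot("side","side14",(230,90,350,240),4)
E
```

```text
time_s: 14.8
tool_pos: [621.3, -34.3, 232.3]
tcp_rot: [-0.679, 0.734, -0.003, 0.001]
force: [0.2, -1.3, 7.7]
gripper_width: 41.9
```

View pics/side14.png

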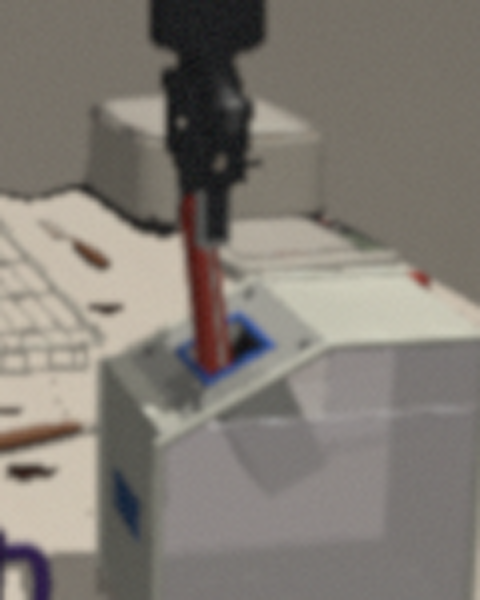

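It works: the thermometer now leans the right way with its tip held inside the mouth at (215,372). Continuing.

```bash
python3 -m inch '[{"dx":-4,"dy":0.5,"dz":-2,"twist":0},{"dx":-5,"dy":0.5,"dz":-2,"twist":0},{"dx":-5,"dy":0.5,"dz":-3,"twist":0},{"dx":-5,"dy":0.5,"dz":-3,"twist":0},{"dx":-5,"dy":0,"dz":-3,"twist":0},{"dx":-4,"dy":0,"dz":-3,"twist":0},{"dx":0,"dy":0,"dz":0,"twist":0}]'
python3 - <<'E'
from h import *
shot("side","side15",(230,90,350,240),4)
E
```

```text
time_s: 15.43
tool_pos: [592.5, -31.1, 214.7]
tcp_rot: [-0.679, 0.734, -0.001, 0.001]
force: [-0.8, 0.4, 4.4]
gripper_width: 42.0
```

View pics/side15.png

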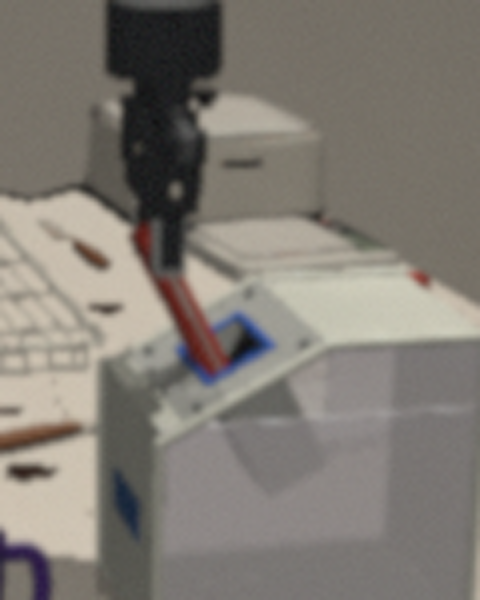

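Now at about 28° lean, tip in the mouth at (220,370). Feeding along the channel.

```bash
python3 -m inch '[{"dx":1,"dy":0,"dz":-4,"twist":0},{"dx":2,"dy":0,"dz":-5,"twist":0},{"dx":2,"dy":0,"dz":-5,"twist":0},{"dx":3,"dy":-0.5,"dz":-6,"twist":0},{"dx":3,"dy":0,"dz":-6,"twist":0},{"dx":3,"dy":0,"dz":-6,"twist":0},{"dx":0,"dy":0,"dz":0,"twist":0}]'
python3 - <<'E'
from h import *
shot("side","side16",(230,90,350,240),4)
E
```

```text
time_s: 16.07
tool_pos: [609.0, -32.3, 182.8]
tcp_rot: [-0.679, 0.734, -0.003, 0.002]
force: [5.2, -1.2, 0.4]
gripper_width: 41.6
```

View pics/side16.png

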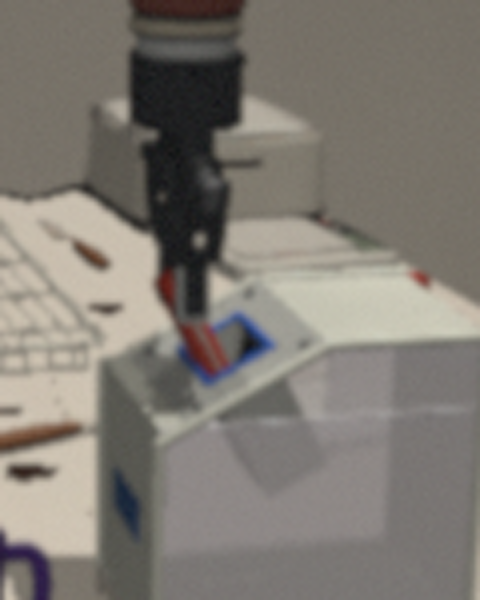

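```bash
python3 -m inch '[{"dx":2,"dy":0,"dz":-5,"twist":0},{"dx":2,"dy":0,"dz":-5,"twist":0},{"dx":2,"dy":0,"dz":-5,"twist":0},{"dx":2,"dy":-0.5,"dz":-4,"twist":0},{"dx":2,"dy":0,"dz":-4,"twist":0},{"dx":1,"dy":0,"dz":-2,"twist":0},{"dx":0,"dy":0,"dz":0,"twist":0}]'
python3 - <<'E'
from h import *
shot("side","side17",(230,90,350,240),4)
E
```

```text
time_s: 16.7
tool_pos: [621.2, -32.9, 160.2]
tcp_rot: [-0.679, 0.734, -0.004, 0.003]
force: [4.7, -1.1, 7.7]
gripper_width: 42.1
```

View pics/side17.png

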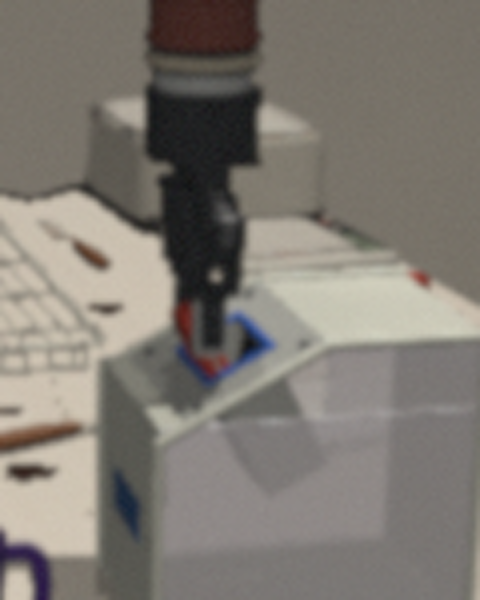

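```bash
python3 -m inch '[{"dx":1,"dy":0,"dz":-3,"twist":0},{"dx":1,"dy":0,"dz":-2,"twist":0},{"dx":0,"dy":0,"dz":0,"twist":0}]' && python3 -m inch '[{"dx":0,"dy":0,"dz":0,"twist":0},{"dx":0,"dy":0,"dz":0,"twist":0},{"dx":0,"dy":0,"dz":1,"twist":0},{"dx":0,"dy":0,"dz":6,"twist":0},{"dx":0,"dy":0,"dz":12,"twist":0},{"dx":0,"dy":0,"dz":16,"twist":0},{"dx":0,"dy":0,"dz":16,"twist":0},{"dx":0,"dy":0,"dz":16,"twist":0},{"dx":0,"dy":0,"dz":8,"twist":0},{"dx":0,"dy":0,"dz":0,"twist":0}]' 0.2
python3 - <<'E'
from h import *
D=[]
for i in range(4):
    p,d=env.camera("side");D.append(d)
cv2.imwrite("pics/side18.png",cv2.resize(np.ascontiguousarray(p[90:240,230:350,::-1]),None,fx=4,fy=4,interpolation=cv2.INTER_CUBIC))
W=wmap("side",np.median(D,0))
for r in range(158,186,3):
    print(r," ".join("%d,%d,%d"%tuple(W[r,c]) for c in range(271,290,2)))
E
```

```text
time_s: 17.0
tool_pos: [623.5, -33.0, 155.8]
tcp_rot: [-0.679, 0.734, -0.004, 0.004]
force: [4.9, -0.4, 9.8]
gripper_width: 41.8
time_s: 17.83
tool_pos: [620.9, -32.7, 230.1]
tcp_rot: [-0.679, 0.734, -0.002, 0.002]
force: [0.7, -0.3, 0.6]
gripper_width: 68.3
158 898,820,-2 904,812,-1 913,810,-1 920,805,0 930,806,-1 939,805,-1 948,806,-2 946,775,5 945,750,11 947,732,16
161 878,763,0 888,765,0 895,760,0 905,763,-1 914,762,-2 920,755,0 931,760,-2 937,751,0 944,746,0 678,45,204
164 863,720,0 874,727,-2 882,723,-2 889,718,-1 898,718,-2 906,716,-2 911,705,0 666,42,197 670,39,198 674,34,199
167 849,679,0 860,686,-3 865,675,0 617,-24,211 648,42,190 654,42,189 659,39,190 660,27,193 663,21,194 667,14,196
170 836,641,-1 607,-23,203 608,-33,206 612,-40,207 616,-42,208 649,28,185 650,17,188 650,2,192 655,0,193 660,-2,193
173 625,43,174 630,42,174 608,-35,198 609,-47,201 614,-50,202 621,-47,200 644,0,185 650,0,185 657,2,183 661,0,184
176 619,27,170 623,22,171 623,4,177 611,-43,192 615,-46,192 618,-55,195 626,-48,192 650,0,176 656,1,175 664,4,173
179 612,7,168 616,1,170 618,-9,173 621,-17,175 616,-44,184 621,-47,184 623,-55,186 631,-49,184 657,0,167 661,-3,167
182 606,-10,166 609,-17,168 612,-25,170 617,-28,170 617,-43,175 622,-45,175 626,-48,176 632,-48,175 629,-70,182 634,-71,182
185 600,-27,163 604,-34,165 607,-41,167 611,-46,168 613,-54,170 613,-69,175 618,-69,175 621,-77,177 626,-79,177 628,-88,180
```

View pics/side18.png

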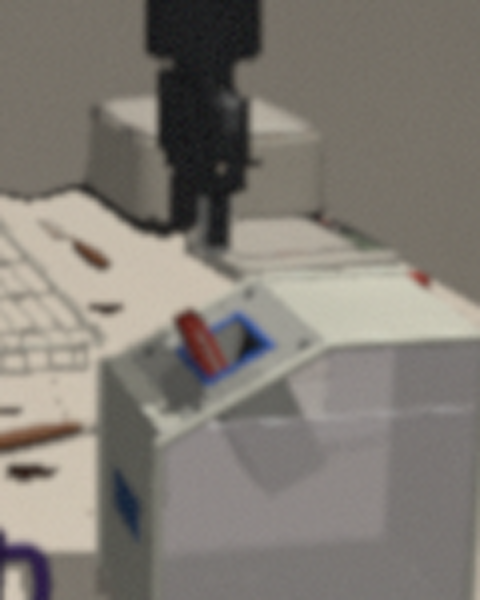

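Released. The flap holds the thermometer, with about 36 mm still out (rear end at (190,318), z≈211). Shutting the fingers and going behind it.

```bash
python3 -m inch '[{"dx":-4,"dy":0.5,"dz":0,"twist":0},{"dx":-5,"dy":0.5,"dz":0,"twist":0},{"dx":0,"dy":0,"dz":0,"twist":0},{"dx":0,"dy":0,"dz":0,"twist":0},{"dx":0,"dy":0,"dz":0,"twist":0},{"dx":0,"dy":0,"dz":-6,"twist":0},{"dx":0,"dy":0,"dz":-12,"twist":0},{"dx":0,"dy":0,"dz":-10,"twist":0},{"dx":0,"dy":0,"dz":-6,"twist":0},{"dx":0,"dy":0,"dz":0,"twist":0}]' 1 40
python3 - <<'E'
from h import *
D=[]
for i in range(3):
    p,d=env.camera("side");D.append(d)
cv2.imwrite("pics/side19.png",cv2.resize(np.ascontiguousarray(p[110:210,240:330,::-1]),None,fx=6,fy=6,interpolation=cv2.INTER_CUBIC))
W=wmap("side",np.median(D,0))
for r in range(152,180,3):
    print(r," ".join("%d,%d,%d"%tuple(W[r,c]) for c in range(273,288,2)))
E
```

```text
time_s: 18.87
tool_pos: [608.8, -31.2, 188.9]
tcp_rot: [-0.679, 0.734, 0.002, -0.002]
force: [0.1, 0.7, -0.3]
gripper_width: 0.1
152 600,-39,256 602,-47,258 607,-48,258 612,-51,259 945,824,19 947,805,24 958,810,22 951,767,33
155 601,-38,248 604,-44,249 611,-40,248 614,-45,249 942,815,8 944,796,13 948,783,16 949,761,21
158 600,-39,240 604,-43,241 611,-39,240 616,-40,240 939,805,-1 948,805,-2 944,770,6 944,746,13
161 601,-36,231 605,-42,233 610,-43,233 614,-46,233 922,760,-2 931,760,-3 939,756,-2 945,749,0
164 600,-39,224 604,-44,225 610,-42,224 615,-45,225 907,719,-3 914,712,-1 665,42,197 670,38,198
167 859,683,-2 865,675,0 617,-24,211 649,46,189 653,39,190 659,40,189 661,29,193 663,20,195
170 607,-23,203 607,-38,207 612,-40,207 616,-43,208 649,28,185 651,18,188 651,3,192 655,-1,193
173 629,39,175 608,-35,198 610,-45,201 612,-54,203 620,-48,201 645,2,184 650,0,184 656,0,184
176 623,22,172 625,10,175 610,-44,192 617,-41,191 617,-55,195 626,-46,192 652,3,175 656,0,175
179 616,1,170 618,-9,173 621,-15,174 616,-45,184 622,-45,183 623,-56,186 631,-49,184 657,1,166
```

View pics/side19.png

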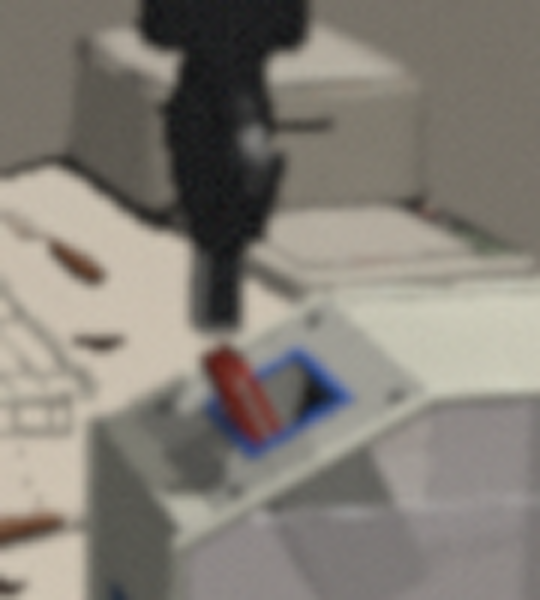

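Shut fingertips (215,328) stand right behind the thermometer's end (220,350). Pushing along the chute axis.

```bash
python3 -m inch '[{"dx":2,"dy":0,"dz":-3,"twist":0},{"dx":2.5,"dy":-0.2,"dz":-4.7,"twist":0},{"dx":2.5,"dy":-0.2,"dz":-4.7,"twist":0},{"dx":2.5,"dy":-0.2,"dz":-4.7,"twist":0},{"dx":2.5,"dy":-0.2,"dz":-4.7,"twist":0},{"dx":0,"dy":0,"dz":0,"twist":0}]'
python3 - <<'E'
from h import *
shot("side","side20",(240,110,330,210),6)
E
```

```text
time_s: 19.52
tool_pos: [623.4, -32.6, 170.5]
tcp_rot: [-0.679, 0.734, -0.001, 0.0]
force: [1.6, -0.2, 2.3]
gripper_width: 0.3
```

View pics/side20.png

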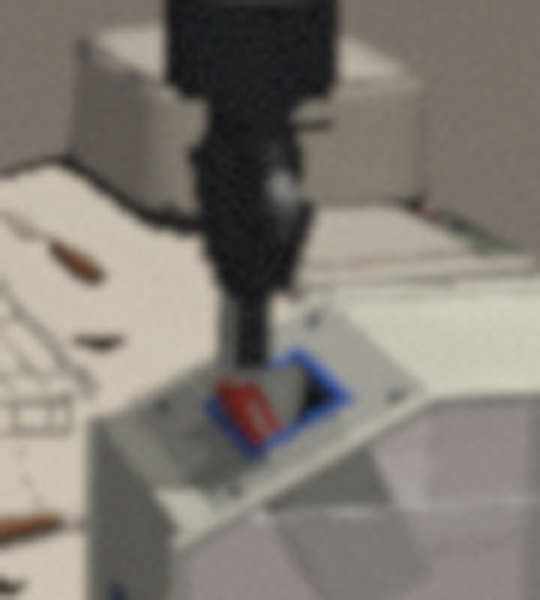

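```bash
python3 -m inch '[{"dx":1.5,"dy":-0.2,"dz":-4.4,"twist":0},{"dx":1.8,"dy":-0.2,"dz":-4.4,"twist":0},{"dx":1.8,"dy":-0.2,"dz":-4.4,"twist":0},{"dx":1.8,"dy":-0.2,"dz":-4.4,"twist":0},{"dx":1.8,"dy":-0.2,"dz":-4.4,"twist":0},{"dx":0,"dy":0,"dz":0,"twist":0}]'
python3 - <<'E'
from h import *
shot("side","side21",(240,110,330,210),6)
E
```

```text
time_s: 20.07
tool_pos: [633.7, -33.8, 150.5]
tcp_rot: [-0.679, 0.734, -0.003, 0.002]
force: [3.7, -1.1, 5.0]
gripper_width: 0.3
```

View pics/side21.png

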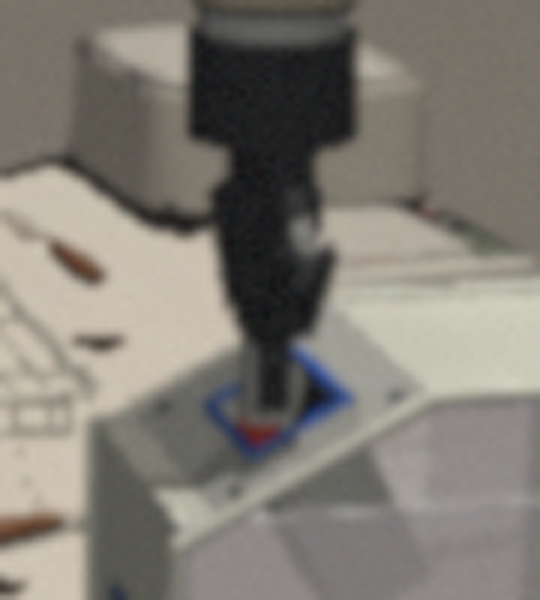

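```bash
python3 -m inch '[{"dx":1,"dy":-0.1,"dz":-4,"twist":0},{"dx":1.5,"dy":-0.1,"dz":-4,"twist":0},{"dx":1.5,"dy":-0.1,"dz":-4,"twist":0},{"dx":1.5,"dy":-0.1,"dz":-4,"twist":0},{"dx":0,"dy":0,"dz":0,"twist":0}]'
python3 - <<'E'
from h import *
shot("side","side22",(240,110,330,210),6)
E
```

```text
time_s: 20.53
tool_pos: [640.9, -34.6, 136.5]
tcp_rot: [-0.679, 0.734, -0.004, 0.003]
force: [5.7, -1.2, 8.3]
gripper_width: 0.1
```

View pics/side22.png

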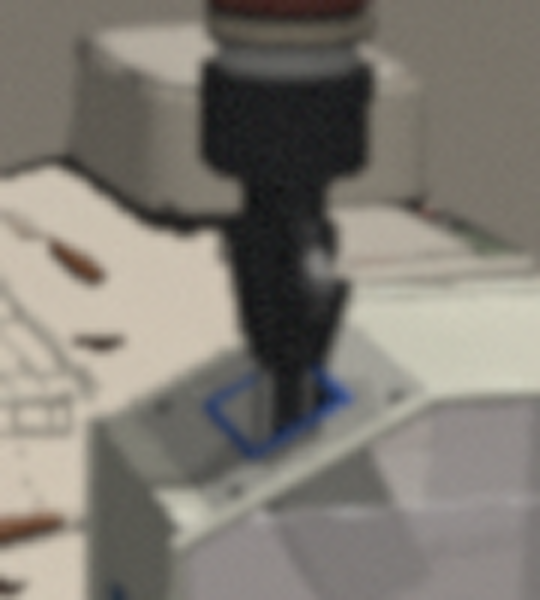

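```bash
python3 -m inch '[{"dx":0.5,"dy":0,"dz":-3.5,"twist":0},{"dx":1,"dy":0,"dz":-3.5,"twist":0},{"dx":1.5,"dy":-0.1,"dz":-3.5,"twist":0},{"dx":1.5,"dy":-0.1,"dz":-3.5,"twist":0},{"dx":0,"dy":0,"dz":0,"twist":0}]'
python3 - <<'E'
from h import *
shot("side","side23",(240,110,350,230),5)
E
```

```text
time_s: 21.0
tool_pos: [645.5, -35.0, 127.3]
tcp_rot: [-0.679, 0.734, -0.005, 0.003]
force: [-7.2, -0.3, 27.1]
gripper_width: -0.2
```

View pics/side23.png

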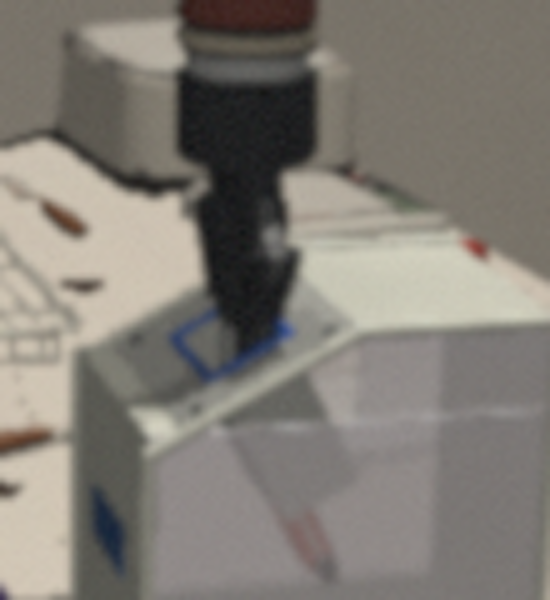

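The probe tip is visible below the channel at (325,575), and 27 N shows the finger touching the upper rim. I'll ease off and shift towards the front.

```bash
python3 -m inch '[{"dx":-1.5,"dy":0,"dz":3,"twist":0},{"dx":-2,"dy":0,"dz":1,"twist":0},{"dx":-1,"dy":0,"dz":0,"twist":0},{"dx":0,"dy":0,"dz":0,"twist":0}]' && python3 -m inch '[{"dx":0,"dy":0,"dz":-2,"twist":0},{"dx":0.5,"dy":0,"dz":-2,"twist":0},{"dx":0.5,"dy":0,"dz":-2,"twist":0},{"dx":0,"dy":0,"dz":0,"twist":0}]'
python3 - <<'E'
from h import *
shot("side","side24",(240,110,350,230),5)
E
```

```text
time_s: 21.38
tool_pos: [641.6, -34.5, 127.4]
tcp_rot: [-0.679, 0.734, -0.005, 0.004]
force: [5.2, -0.6, 11.5]
gripper_width: -0.3
time_s: 21.72
tool_pos: [643.9, -35.2, 122.9]
tcp_rot: [-0.679, 0.734, -0.007, 0.005]
force: [7.7, -1.4, 14.0]
gripper_width: -0.1
```

View pics/side24.png

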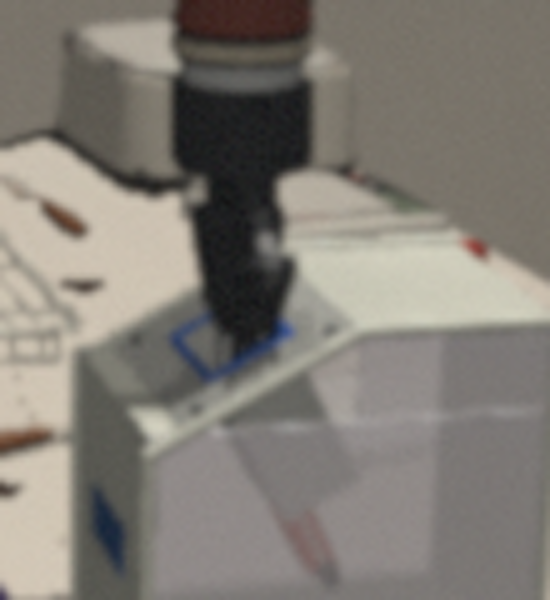

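```bash
python3 -m inch '[{"dx":0.5,"dy":0,"dz":-2,"twist":0},{"dx":0.5,"dy":0,"dz":-1.5,"twist":0},{"dx":0.5,"dy":0,"dz":0,"twist":0}]'
python3 - <<'E'
from h import *
s=env.sense();print(s["torque"],s["force"])
shot("side","side25",(240,110,350,230),5)
E
```

```text
time_s: 22.02
tool_pos: [645.0, -35.2, 120.5]
tcp_rot: [-0.679, 0.734, -0.006, 0.004]
force: [0.1, -1.9, 19.8]
gripper_width: -0.2
[-0.3 -0.6 -0.1] [ 0.1 -1.9 19.8]
```

View pics/side25.png

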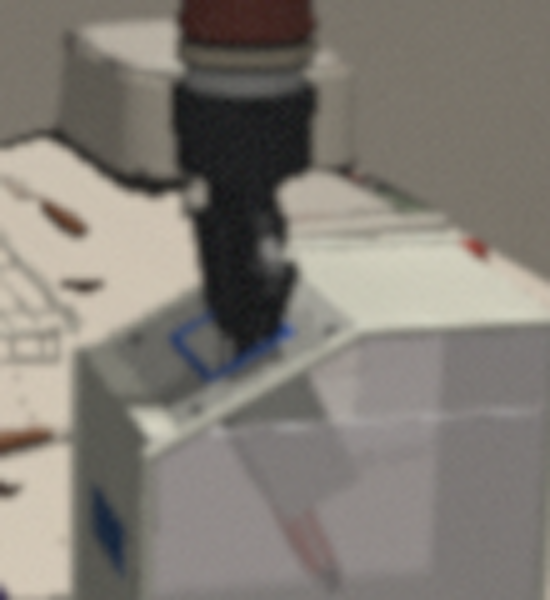

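```bash
cat >> h.py <<'E'
def chute(x,y,z):
    ps=np.radians(-4.4);a=np.radians(28)
    bx=np.array([np.cos(ps),np.sin(ps),0]);by=np.array([-np.sin(ps),np.cos(ps),0]);Z=np.array([0,0,1.])
    return np.array([640,-33.5,185])+x*(np.cos(a)*bx+np.sin(a)*Z)+y*by+z*(-np.sin(a)*bx+np.cos(a)*Z)
E
python3 - <<'E'
from h import *
for q in (20,25,30,35,40): print(q,(proj("side",chute(-12.5,-20,-128-q))-[240,110])*5, (proj("side",chute(-12.5,20,-128-q))-[240,110])*5)
print("chute end",[((proj("side",chute(x,y,-96))-[240,110])*5).round() for x,y in((-21,-35),(21,-35))])
E
```

```text
20 [[334.2 576.4]] [[311.9 550.2]]
25 [[337.9 583.5]] [[315.5 557.2]]
30 [[341.6 590.6]] [[319.2 564.1]]
35 [[345.3 597.6]] [[322.8 571. ]]
40 [[349.  604.7]] [[326.4 577.9]]
chute end [array([[290., 519.]]), array([[357., 480.]])]
```

The finger jams against the upper rim at about 28 mm depth because it is 22 mm wide in that direction. One open finger turned 90° is only about 14.5 mm thick in that direction, and the other would hang in front of the box. I'll back out and turn.

```bash
python3 -m inch '[{"dx":-2,"dy":0,"dz":5,"twist":0},{"dx":-4,"dy":0,"dz":8,"twist":0},{"dx":-5,"dy":0,"dz":10,"twist":0},{"dx":-5,"dy":0,"dz":12,"twist":0},{"dx":-4,"dy":0,"dz":14,"twist":0},{"dx":0,"dy":0,"dz":18,"twist":0},{"dx":0,"dy":0,"dz":18,"twist":0},{"dx":0,"dy":0,"dz":10,"twist":0},{"dx":0,"dy":0,"dz":0,"twist":0}]' && python3 -m inch '[{"dx":-2,"dy":0,"dz":0,"twist":0.12},{"dx":-2,"dy":0,"dz":0,"twist":0.12},{"dx":-3,"dy":0,"dz":0,"twist":0.12},{"dx":-3,"dy":0,"dz":0,"twist":0.12},{"dx":-3,"dy":0,"dz":0,"twist":0.12},{"dx":-3,"dy":0,"dz":0,"twist":0.12},{"dx":-3,"dy":0,"dz":0,"twist":0.12},{"dx":-3,"dy":0,"dz":0,"twist":0.12},{"dx":-3,"dy":0,"dz":0,"twist":0.12},{"dx":-3,"dy":0,"dz":0,"twist":0.12},{"dx":-3,"dy":0,"dz":0,"twist":0.12},{"dx":-2,"dy":0,"dz":0,"twist":0.12}]' 0
python3 - <<'E'
from h import *
s=env.sense();print(s["joint_pos"],2*np.degrees(np.arctan2(s["tcp_rot"][1],s["tcp_rot"][0])))
shot("side","side26",(220,90,370,240),4)
E
```

```text
time_s: 22.82
tool_pos: [620.1, -34.0, 210.8]
tcp_rot: [-0.679, 0.734, -0.001, 0.001]
force: [-0.3, -0.1, 1.1]
gripper_width: 0.6
time_s: 23.82
tool_pos: [584.9, -33.7, 206.0]
tcp_rot: [0.995, -0.101, -0.002, -0.0]
force: [0.3, 0.0, 0.3]
gripper_width: 85.5
[-0.2 -0.   1.7  0.   1.5  0. ] -11.574420037475369
```

View pics/side26.png

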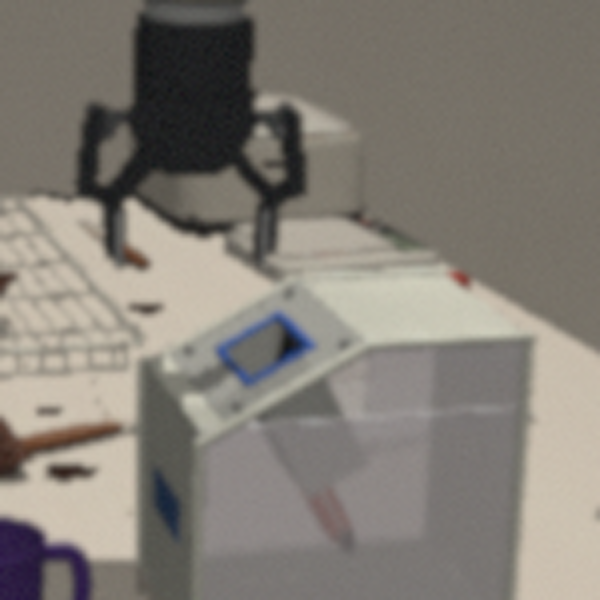

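The thermometer is still held (tip at (345,548) inside), but in this orientation the open gripper's knuckle would hit the upper face even earlier. I'll turn back, shut, and push again carefully with small sideways moves.

```bash
python3 -m inch '[{"dx":2,"dy":0,"dz":0,"twist":-0.12},{"dx":3,"dy":0,"dz":0,"twist":-0.12},{"dx":4,"dy":0,"dz":0,"twist":-0.12},{"dx":4,"dy":0,"dz":0,"twist":-0.12},{"dx":4,"dy":0,"dz":0,"twist":-0.12},{"dx":4,"dy":0,"dz":0,"twist":-0.12},{"dx":4,"dy":0,"dz":0,"twist":-0.12},{"dx":4,"dy":0,"dz":0,"twist":-0.12},{"dx":4,"dy":0,"dz":0,"twist":-0.12},{"dx":4,"dy":0,"dz":0,"twist":-0.12},{"dx":3,"dy":0,"dz":0,"twist":-0.12},{"dx":1,"dy":0,"dz":0,"twist":-0.12}]' 1 40 && python3 -m inch '[{"dx":0,"dy":0,"dz":-5,"twist":0},{"dx":2,"dy":0,"dz":-8,"twist":0},{"dx":3,"dy":0,"dz":-10,"twist":0},{"dx":3,"dy":0,"dz":-10,"twist":0},{"dx":2,"dy":0,"dz":-10,"twist":0},{"dx":2,"dy":0,"dz":-8,"twist":0},{"dx":0,"dy":0,"dz":-4,"twist":0},{"dx":0,"dy":0,"dz":0,"twist":0}]'
python3 - <<'E'
from h import *
s=env.sense();print(2*np.degrees(np.arctan2(s["tcp_rot"][1],s["tcp_rot"][0])))
shot("side","side27",(240,110,350,230),5)
E
```

```text
time_s: 24.87
tool_pos: [626.7, -33.7, 206.3]
tcp_rot: [-0.676, 0.737, 0.001, -0.001]
force: [-0.2, 0.6, -0.4]
gripper_width: -0.3
time_s: 25.53
tool_pos: [638.2, -33.7, 151.0]
tcp_rot: [-0.679, 0.734, 0.001, -0.001]
force: [0.6, -1.0, -0.5]
gripper_width: -0.1
265.58671789766873
```

View pics/side27.png

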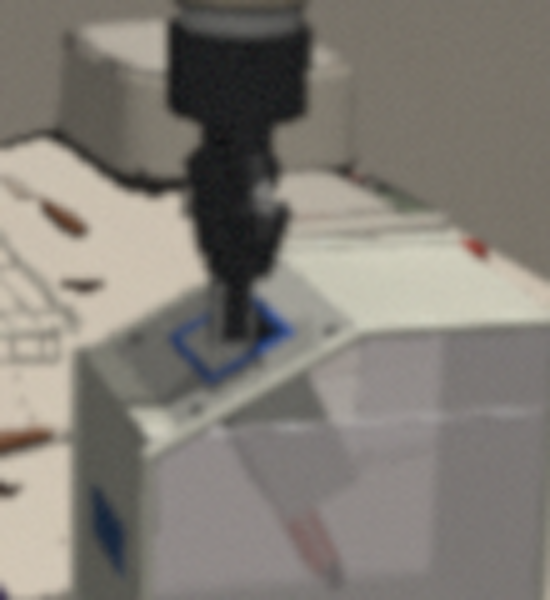

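```bash
python3 -m inch '[{"dx":1,"dy":0,"dz":-6,"twist":0},{"dx":1,"dy":0,"dz":-7,"twist":0},{"dx":1,"dy":0,"dz":-6,"twist":0},{"dx":1,"dy":0,"dz":-4,"twist":0},{"dx":0,"dy":0,"dz":0,"twist":0}]' && python3 -m inch '[{"dx":0.5,"dy":0,"dz":-3,"twist":0},{"dx":0.5,"dy":0,"dz":-2,"twist":0},{"dx":0,"dy":0,"dz":0,"twist":0}]'; python3 -m inch '[{"dx":0.5,"dy":0,"dz":-2,"twist":0},{"dx":0,"dy":0,"dz":0,"twist":0}]'
```

```text
time_s: 26.0
tool_pos: [642.4, -33.8, 128.4]
tcp_rot: [-0.679, 0.734, 0.001, -0.001]
force: [0.5, 0.4, -0.4]
gripper_width: -0.2
time_s: 26.25
tool_pos: [643.6, -33.8, 124.6]
tcp_rot: [-0.679, 0.734, 0.001, -0.0]
force: [-1.0, 0.6, -0.9]
gripper_width: -0.1
time_s: 26.42
tool_pos: [643.6, -33.8, 122.5]
tcp_rot: [-0.679, 0.734, 0.001, -0.001]
force: [-4.2, 0.4, -0.3]
gripper_width: -0.1
```

```bash
python3 -m inch '[{"dx":0,"dy":0,"dz":-2,"twist":0},{"dx":0,"dy":0,"dz":0,"twist":0}]'; python3 -m inch '[{"dx":0,"dy":0,"dz":-2,"twist":0},{"dx":0,"dy":0,"dz":0,"twist":0}]';  python3 - <<'E'
from h import *
shot("side","side28",(240,110,350,230),5)
E
```

```text
time_s: 26.58
tool_pos: [643.7, -33.8, 121.0]
tcp_rot: [-0.679, 0.734, 0.001, -0.001]
force: [-5.8, 0.4, 1.8]
gripper_width: 0.1
time_s: 26.75
tool_pos: [643.8, -33.8, 120.4]
tcp_rot: [-0.679, 0.734, 0.001, -0.001]
force: [-8.0, -0.4, 7.0]
gripper_width: -0.1
```

View pics/side28.png

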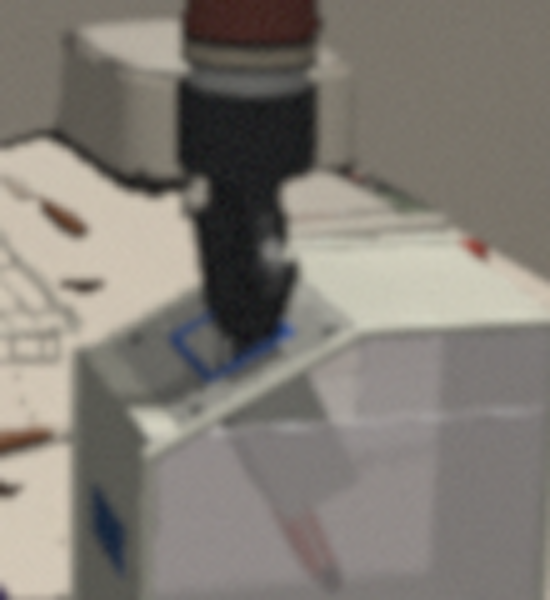

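```bash
python3 -m inch '[{"dx":-1,"dy":0,"dz":-1,"twist":0},{"dx":-1,"dy":0,"dz":-1,"twist":0},{"dx":0,"dy":0,"dz":0,"twist":0}]'; python3 -m inch '[{"dx":-0.5,"dy":0,"dz":-2,"twist":0},{"dx":0,"dy":0,"dz":0,"twist":0}]';python3 -m inch '[{"dx":-0.5,"dy":0,"dz":-2,"twist":0},{"dx":0,"dy":0,"dz":0,"twist":0}]'
```

```text
time_s: 27.05
tool_pos: [644.1, -34.0, 120.2]
tcp_rot: [-0.679, 0.734, -0.002, 0.001]
force: [-3.8, 1.1, 7.9]
gripper_width: 0.0
time_s: 27.22
tool_pos: [644.3, -34.1, 119.6]
tcp_rot: [-0.679, 0.734, -0.002, 0.002]
force: [-5.1, 0.9, 11.6]
gripper_width: -0.2
time_s: 27.38
tool_pos: [644.5, -34.1, 119.3]
tcp_rot: [-0.679, 0.734, -0.003, 0.002]
force: [-7.3, 2.1, 16.6]
gripper_width: -0.5
```

```bash
python3 -m inch '[{"dx":-2,"dy":0,"dz":2,"twist":0},{"dx":-2,"dy":0,"dz":1,"twist":0},{"dx":0,"dy":0,"dz":0,"twist":0}]'; python3 -m inch '[{"dx":0,"dy":0,"dz":-2,"twist":0},{"dx":0,"dy":0,"dz":0,"twist":0}]';python3 -m inch '[{"dx":0,"dy":0,"dz":-2,"twist":0},{"dx":0,"dy":0,"dz":0,"twist":0}]'
python3 - <<'E'
from h import *
print(env.sense()["force"],env.sense()["torque"])
shot("side","side29",(240,110,350,230),5)
E
```

```text
time_s: 27.63
tool_pos: [644.4, -34.2, 119.9]
tcp_rot: [-0.679, 0.734, -0.007, 0.007]
force: [14.3, 0.2, -2.0]
gripper_width: 0.1
time_s: 27.8
tool_pos: [644.5, -34.2, 119.7]
tcp_rot: [-0.679, 0.734, -0.006, 0.006]
force: [10.4, 0.5, 6.1]
gripper_width: 0.1
time_s: 27.97
tool_pos: [644.7, -34.2, 119.5]
tcp_rot: [-0.679, 0.734, -0.007, 0.006]
force: [5.8, 1.1, 13.5]
gripper_width: -0.5
[ 5.8  1.1 13.5] [ 0.2 -1.  -0. ]
```

View pics/side29.png

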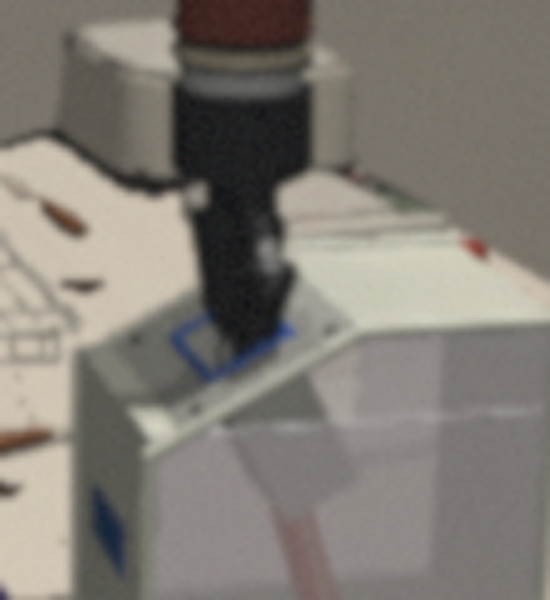

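The thermometer has dropped deeper and swung steeper. Looking at the whole box.

```bash
python3 -m inch '[{"dx":0,"dy":0,"dz":2,"twist":0},{"dx":0,"dy":0,"dz":4,"twist":0}]'
python3 - <<'E'
from h import *
shot("side","side30",(240,130,360,260),5)
E
```

```text
time_s: 28.18
tool_pos: [643.7, -34.2, 121.3]
tcp_rot: [-0.679, 0.734, -0.006, 0.006]
force: [12.8, -0.3, -4.9]
gripper_width: -0.1
```

View pics/side30.png

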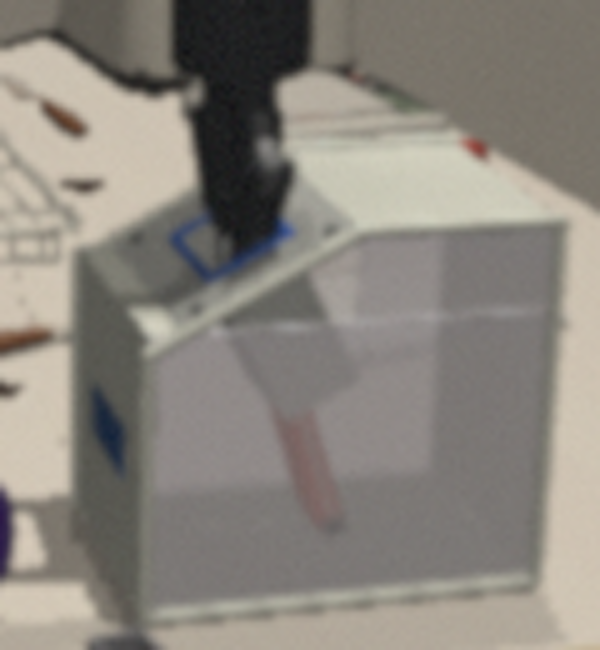

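```bash
python3 -m inch '[{"dx":2,"dy":0,"dz":2,"twist":0},{"dx":0,"dy":0,"dz":5,"twist":0},{"dx":-2,"dy":0,"dz":8,"twist":0},{"dx":-3,"dy":0,"dz":10,"twist":0},{"dx":-4,"dy":0,"dz":12,"twist":0},{"dx":-4,"dy":0,"dz":14,"twist":0},{"dx":-4,"dy":0,"dz":16,"twist":0},{"dx":0,"dy":0,"dz":18,"twist":0},{"dx":0,"dy":0,"dz":18,"twist":0},{"dx":0,"dy":0,"dz":8,"twist":0},{"dx":0,"dy":0,"dz":0,"twist":0}]'
python3 - <<'E'
from h import *
p,d,W=shot("side","side31",(240,130,360,260),5)
print(proj("side",[[700,-40,3],[720,-40,3],[680,-40,3]])*5-[1200,650])
E
```

```text
time_s: 29.15
tool_pos: [624.5, -34.2, 234.0]
tcp_rot: [-0.679, 0.734, -0.003, 0.002]
force: [-0.5, -0.2, 0.8]
gripper_width: -0.4
[[323.8 539.2]
 [356.6 535.1]
 [290.8 543.4]]
```

View pics/side31.png

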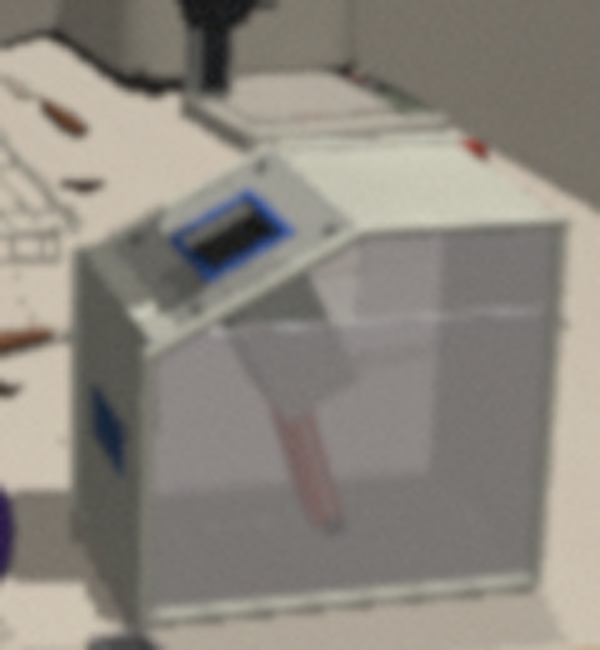

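The flap looks shut again (black panel as at the start), and the thermometer stands inside with its tip on the floor at (330,525). I'll move the arm clear and check the flap and bystanders against the initial pictures.

```bash
python3 -m inch '[{"dx":-8,"dy":-10,"dz":10,"twist":0},{"dx":-12,"dy":-20,"dz":5,"twist":0},{"dx":-15,"dy":-25,"dz":0,"twist":0},{"dx":-18,"dy":-25,"dz":0,"twist":0},{"dx":-18,"dy":-25,"dz":0,"twist":0},{"dx":-18,"dy":-25,"dz":0,"twist":0},{"dx":-18,"dy":-25,"dz":0,"twist":0},{"dx":-18,"dy":-25,"dz":0,"twist":0},{"dx":-18,"dy":-25,"dz":0,"twist":0},{"dx":-12,"dy":-20,"dz":0,"twist":0},{"dx":-6,"dy":-8,"dz":0,"twist":0},{"dx":0,"dy":0,"dz":0,"twist":0}]'
python3 - <<'E'
from h import *
p,d,W=shot("top","top32",(150,80,450,300),2.5)
p0=np.load("top_p.npy");d0=np.load("top_d.npy");W0=wmap("top",d0)
m=np.zeros(d.shape,bool);m[164:174,200:220]=1
print("mouth z now/before",np.nanmean(W[m],0),np.nanmean(W0[m],0), p[m].mean(0),p0[m].mean(0))
for n,b in(("mug",(205,230,262,285)),("tape",(298,115,348,160)),("bowl",(378,170,435,225))):
    x0,y0,x1,y1=b;print(n,np.abs(p[y0:y1,x0:x1].astype(int)-p0[y0:y1,x0:x1]).mean().round(2))
ps,ds,Ws=shot("side","side32",(240,130,360,260),5)
C=[chute(i*19,j*32,-8) for i,j in((-1,-1),(1,-1),(1,1),(-1,1))]
q=np.zeros(d.shape,np.uint8);cv2.fillPoly(q,[proj("side",C).round().astype(np.int32)],1)
ds0=np.load("side_d.npy");k=q>0
print("side mouth depth diff",np.median(ds[k]-ds0[k]),np.abs(ps[k].astype(int)-np.load("side_p.npy")[k]).mean())
E
```

```text
time_s: 30.2
tool_pos: [459.9, -268.2, 243.3]
tcp_rot: [-0.678, 0.735, 0.001, -0.0]
force: [1.1, 0.2, -0.5]
gripper_width: 0.0
mouth z now/before [641.4 -30.6 177.1] [641.3 -30.5 177.6] [39.8 39.1 38.1] [35.1 34.4 33.4]
mug 10.24
tape 11.17
bowl 9.43
side mouth depth diff 0.28808594 6.071895424836601
```

View pics/top32.png

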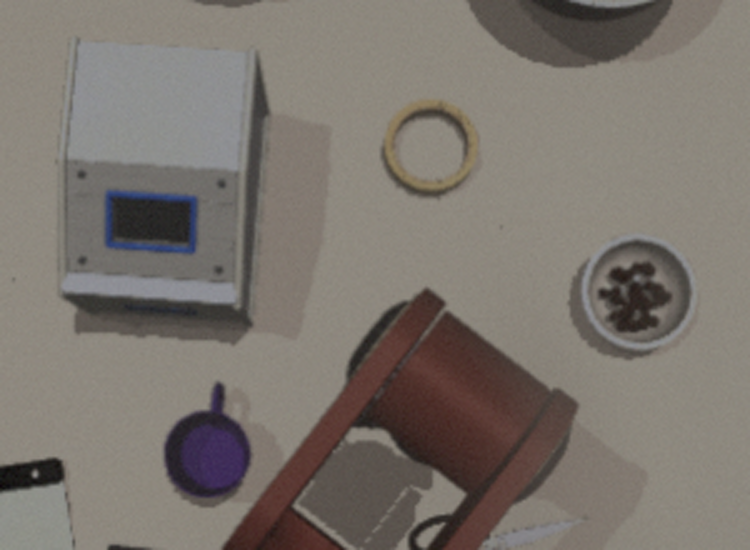

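View pics/side32.png

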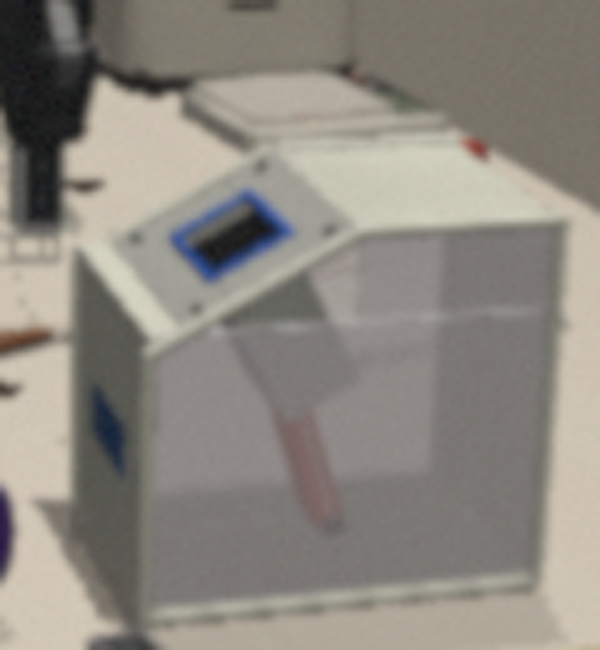

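The depth in the mouth matches the start (flap shut). The mug (208,455), tape (431,146) and bowl (638,295) are where they were, and the thermometer is inside. Handing in.

Run:
```python
from rig import env
print(env.job_done())
```

```text
the job is handed in; nothing more can be done
None
```

The red thermometer went lengthways through the flap into the returns box, and the job was handed in at about 30 s of the 64 s allowed. No verdict is reported.

**How it was done:** The tool can only point straight down, so I first lifted the thermometer across its 17 mm, then set it back in the stand. I regripped it across its width so it could pivot to the chute's 28° lean. I fed it in gripped, let go with the flap holding it, then pushed it through with shut fingers.

**Last checks:**
- **Flap:** it is shut. The depth at the mouth is within about 0.5 mm of the first pictures in both views.
- **Thermometer:** it is wholly inside, but it stands leaning with its tip on the box floor and its body against the end of the chute, rather than lying flat.
- **Bystanders:** the mug, tape roll and bowl look unmoved in the top picture. Plain image differences there were 9 to 11 grey levels, which I put down to lighting. I did not measure their positions again.
- **Robot:** the arm is clear of everything.

**What disagreed or went wrong:**
- The fingertips sat about 30 mm behind the reported TCP, whereas `env.nose_length` puts them 8 mm ahead. The first grip closed on air, and I corrected from the pictures.
- The fingers met the upper rim during the final push. The highest wrist-force reading was about 28 N, against the 40 N and 120 N limits.

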